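Find the socket that fits the transformer nut and hold it tight

ROBOT

A 7-joint arm with a two-finger parallel gripper is mounted at the origin on a cart in front of the work surface, level with it; the furniture and walls round the work are solid. World frame = base frame: x ahead of the robot, y to its left, z up, the work surface at z = 0. Lengths are in m, angles in rad, forces in N, time in s.
With the tool pointing down it reaches from about 0.35 to 0.9 m from the base axis. Payload 8.1 kg.
Tool frame: the origin (TCP) lies at the very end of the fingers, on their centre line; the grasp point (between the pads) lies 19 mm behind it; z points along the fingers, y is the line along which they close (so a half turn about z gives the same grasp; the last joint's range is limited). The gripper opens to 92 mm and grips with 3 to 60 N. Pads are 19 mm wide; open, the fingers measure 130 mm over their backs; the gripper's body (75 mm by 190 mm) begins 47 mm behind the grasp point.
Start: joints at [-1.205, 0.434, 0.025, 1.573, -0.012, 1.134, -0.075], TCP at [0.282, 0.558, 0.227] pointing down, gripper open.
Joint ranges: [-2.62, 2.62], [-0.44, 2.09], [-1.27, 1.32], [0.08, 2.57], [-1.32, 4.46], [0.12, 2], [-2.74, 2.74]. Speed limits (rad/s): [2.22, 2.22, 3.01, 3.01, 3.14, 3.14, 3.14].

INTERFACE

Orientations are given as a rotation vector (axis times angle).
In Python, from cell import readout, cams, job gives the robot as it stands.
- The arm moves only by the tool drive_tool, never from a script. Its argument "commands" is a list of rows, each a list of 3 entries, a list of its own where there are three numbers: the turn, a rotation vector about the tool's x, y, z in rad, then the shift along the tool's x, y, z in cm, then the gripper's target within -1 to 1 (fully open at 1, half-way at 0, shut at -1). A call has 1 to 20 rows; each row is the pose to reach, as a shift and turn from the pose commanded when the call began, along the tool's axes at that moment; what a row does not reach only later rows make up. A row lasts 1/12 s, in which the tool goes at most 41.7 mm and 7.16 degrees, less where a joint would pass 70% of its speed; a pose out of reach is approached as far as the arm can. A call with a gripper value outside its range is refused whole. The fingers move at their own pace and stop on an object; "newtons" is the grip in N (left out, the last holds). Time passes only in rows, so rows that repeat a pose let the fingers close. It gives the time, the measured TCP pose, the force, the opening and the grip force at its end, in the units of the state.
- readout.observe(): the state, without advancing time (a new reading comes with each control period).
- cams.get_image(name): name is "scene" or "top" or "wrist"; returns the picture (480x640x3 uint8, blue, green, red); there is no depth.
- cams.camera_info(name): a dict with "camera_matrix" (3x3 intrinsics, pixels), "R" (3x3) and "t" (3): a world point X has camera coordinates R X + t. Camera axes: x right, y down, z forward; pixel columns grow to the right and rows downward; lengths in m; the calibration is good to about 2 mm. The wrist camera is an equidistant fisheye: a pixel r from the principal point sees the ray r / f radians off the axis. A picture is of the moment at which its call begins: read the wrist's pose just before it. camera_info takes no time and is no camera call; for the wrist camera it gives the pose at the moment of the call.
- job.sign_off(): hands the job in; it is judged then, once.
The state is a dict: "clock": time; "joints": joint angles; "dq": joint speeds; "joint_efforts": joint torques, N m; "position": TCP position; "ee_rot": TCP orientation; "force": force on the tool from outside, world axes, zero at the start; "ft_torque": the same for the moment, N m; "width": opening from 0.0 (shut) to 1.0 (fully open); "gripper_force": force on a finger pad.
Only numpy, scipy, OpenCV 4.12 (cv2) and the standard library are available. Lean on these libraries where they do the work, as an engineer would, in place of code of your own. Each camera call takes 0.05 s, during which the arm holds its last target. There are 200 camera calls.

TASK

Three unmarked sockets stand on the bench: find the one that fits the nut on top of the transformer by trying them, standing any that does not fit back upright on the bench top. With the fitting one fully seated on the nut, turn the nut clockwise until it is tight, and finish still gripping the socket, seated and upright on the nut, so that the bolt can be worked from below. Leave the other things on the bench where they are.

Things in the scene. Friction and masses are not known exactly. Their poses are not given: they have to be found in the camera images.
- socket_a: One of three plain steel deep sockets, alike outside and unmarked: round, 34 mm in diameter, 70 mm tall, 0.2 kg, standing mouth down with the square drive hole up. Hex hole 30 mm deep; one of the three is 16, one 20.6, one 26 mm over flats: which is which is found by trying. Origin: centre of the underside (mouth); z up to the drive end; x to a corner of the hex hole.
- socket_b: One of three plain steel deep sockets, alike outside and unmarked: round, 34 mm in diameter, 70 mm tall, 0.2 kg, standing mouth down with the square drive hole up. Hex hole 30 mm deep; one of the three is 16, one 20.6, one 26 mm over flats: which is which is found by trying. Origin: centre of the underside (mouth); z up to the drive end; x to a corner of the hex hole.
- socket_c: One of three plain steel deep sockets, alike outside and unmarked: round, 34 mm in diameter, 70 mm tall, 0.2 kg, standing mouth down with the square drive hole up. Hex hole 30 mm deep; one of the three is 16, one 20.6, one 26 mm over flats: which is which is found by trying. Origin: centre of the underside (mouth); z up to the drive end; x to a corner of the hex hole.
- seat (a point): On the upright bolt axis of the fixed transformer (tan taped ring, 92 mm across, 40 mm high, metal washer on top): centre of the washer face on which the nut lies, 46 mm above the bench and flat to 22 mm from the axis. A fitting or too large socket comes to rest on it; one too small stops on the nut, 8 to 11 mm higher.
- nut_top (a point): Centre of the top face of the plain steel M12 hex nut, 11 mm above seat. 19 mm over flats, 22 over corners, top 2.5 mm chamfered to 16.5 over flats; the 12 mm bolt stands 5 mm out of it. z up; x points to a corner of the hex and turns with the nut. The fitting socket has about 0.8 mm play on each side.
- nut (a joint): Turn of the nut in rad, growing clockwise seen from above: starts between 0 and 0.25, turns stiffly (0.25 N m) and stops hard, tight, at 0.70. The fitting socket takes it along after up to 0.35 rad of free play; one too large turns without taking it along.
- amber_flux: Bystander: small amber bottle with white cap, 25 mm across and 54 mm high, loose; origin at the centre of its underside.
- usb_meter: Bystander: flat black inline USB meter, 30x79x13 mm, loose; origin at the centre of its underside.
- solder_wick: Bystander: flat round blue braid dispenser, 36x63x9 mm, loose; origin at the centre of its underside.
- wash_flask: Bystander: clear solvent flask with screw cap, 96 mm across and 143 mm high, loose; origin at the centre of its underside.
- mouse_office: Bystander: black computer mouse, 111x60x38 mm, loose; origin at the centre of its underside.

How it is judged:
On the way, in this order (a step that is already met when the one before it is completed fails the run):
1. a gripped socket is seated on the nut, which is not yet tight (value of joint nut below 0.6 rad and ((z of socket_a in the frame of seat below 0.003 m and horizontal distance between socket_a and seat below 0.002 m and angle between socket_a's own z axis and vertical below 0.1 rad and contact force between the fingers and socket_a above 2 N) or (z of socket_b in the frame of seat below 0.003 m and horizontal distance between socket_b and seat below 0.002 m and angle between socket_b's own z axis and vertical below 0.1 rad and contact force between the fingers and socket_b above 2 N) or (z of socket_c in the frame of seat below 0.003 m and horizontal distance between socket_c and seat below 0.002 m and angle between socket_c's own z axis and vertical below 0.1 rad and contact force between the fingers and socket_c above 2 N))), for 0.1 s.
2. a gripped socket is seated on the nut and has turned it tight (value of joint nut above 0.64 rad and ((z of socket_a in the frame of seat below 0.003 m and horizontal distance between socket_a and seat below 0.002 m and angle between socket_a's own z axis and vertical below 0.1 rad and contact force between the fingers and socket_a above 2 N) or (z of socket_b in the frame of seat below 0.003 m and horizontal distance between socket_b and seat below 0.002 m and angle between socket_b's own z axis and vertical below 0.1 rad and contact force between the fingers and socket_b above 2 N) or (z of socket_c in the frame of seat below 0.003 m and horizontal distance between socket_c and seat below 0.002 m and angle between socket_c's own z axis and vertical below 0.1 rad and contact force between the fingers and socket_c above 2 N))), for 0.2 s.
At the end, for the whole second after the job is handed in: Nut at 0.64 rad or more; one socket gripped by the fingers (over 2 N), upright within 0.1 rad, its mouth within 3 mm of the washer face in height and 2 mm of the bolt axis (only the fitting one can do this); the other two at rest on the bench top, upright within 0.1 rad (value of joint nut above 0.64 rad and ((z of socket_a in the frame of seat below 0.003 m and horizontal distance between socket_a and seat below 0.002 m and angle between each of socket_a, socket_b, socket_c's own z axis and vertical below 0.1 rad and contact force between the fingers and socket_a above 2 N and height (world z) of socket_b between -0.006 and 0.006 m and linear speed of each of socket_b, socket_c below 0.03 m/s and height (world z) of socket_c between -0.006 and 0.006 m) or (z of socket_b in the frame of seat below 0.003 m and horizontal distance between socket_b and seat below 0.002 m and angle between each of socket_b, socket_a, socket_c's own z axis and vertical below 0.1 rad and contact force between the fingers and socket_b above 2 N and height (world z) of socket_a between -0.006 and 0.006 m and linear speed of each of socket_a, socket_c below 0.03 m/s and height (world z) of socket_c between -0.006 and 0.006 m) or (z of socket_c in the frame of seat below 0.003 m and horizontal distance between socket_c and seat below 0.002 m and angle between each of socket_c, socket_a, socket_b's own z axis and vertical below 0.1 rad and contact force between the fingers and socket_c above 2 N and height (world z) of socket_a between -0.006 and 0.006 m and linear speed of each of socket_a, socket_b below 0.03 m/s and height (world z) of socket_b between -0.006 and 0.006 m))); the arm keeps its last pose, push and grip.
It fails at once if a bystander is shifted by more than 3 cm (distance of any of amber_flux, usb_meter, solder_wick, wash_flask, mouse_office from where it was at the start of the episode above 0.03 m).
It also fails if it takes over 72 s, if anything falls off the work surface, if the arm or the gripper's body presses on something with over 40 N, if the wrist force passes 120 N, or if a joint passes its speed limit or range.

## Working session

There is one attempt and no reset: what is moved stays moved. The work goes in short steps, Python scripts to look and compute and a tool call to move; the robot and the scene stay as the last step left them, time stands still between calls to the robot, and variables do not carry over. Pictures are saved under pics/ and viewed, at most 10 in all, crops included, and the job is handed in when it is done.

Besides the shell and the picture viewer there is one more tool, called as name(argument=value, ...) on one line, values as JSON. drive_tool: Moves the arm, as the interface text tells. Its arguments: {"type":"object","properties":{"commands":{"type":"array"},"newtons":{"type":"number"}},"required":["commands"]}

```bash
mkdir -p pics
python3 - <<'E'
from cell import readout,cams
import cv2
print(readout.observe())
for n in("top","scene"):
    cv2.imwrite(f"pics/{n}0.png",cams.get_image(n)); c=cams.camera_info(n); print(n,c)
E
```

```text
{'clock': 0.0, 'joints': array([-1.20461702,  0.43524203,  0.02496681,  1.57409128, -0.01160235,
        1.13396279, -0.07511537]), 'dq': array([ 4.65421462e-05, -8.82530241e-04,  3.94549103e-04,  3.24230215e-04,
        1.47651627e-03,  2.03308601e-03, -5.39886255e-04]), 'joint_efforts': array([-7.37072914e-04, -6.67850089e+01,  9.84572768e-01, -3.14469516e+01,
       -6.04530377e-02,  4.23865614e-02,  1.94753261e-04]), 'position': array([0.28219498, 0.55710771, 0.2259353 ]), 'ee_rot': array([-7.29703058e-01, -3.05543897e+00,  2.42178128e-03]), 'force': array([-0.06443703,  0.04621914, -0.21129902]), 'ft_torque': array([-0.00729183,  0.01364555,  0.00236688]), 'gripper_force': 0.0, 'width': 0.9997936037095018}
top {'camera_matrix': array([[558.34892029,   0.        , 316.05025045],
       [  0.        , 558.34892029, 236.85807115],
       [  0.        ,   0.        ,   1.        ]]), 'R': array([[ 0.00240321, -0.99992851,  0.01171342],
       [-0.99668983, -0.00334696, -0.08122923],
       [ 0.08126262, -0.01147943, -0.99662661]]), 't': array([-0.00971148,  0.46149401,  1.11531808])}
scene {'camera_matrix': array([[450.76954134,   0.        , 324.31513971],
       [  0.        , 450.76954134, 233.4936059 ],
       [  0.        ,   0.        ,   1.        ]]), 'R': array([[ 0.84989455, -0.52683528, -0.01112844],
       [-0.36482937, -0.57304442, -0.73383897],
       [ 0.38023517,  0.62774572, -0.67923231]]), 't': array([-0.40126154,  0.2218106 ,  0.81806301])}
```

View pics/top0.png

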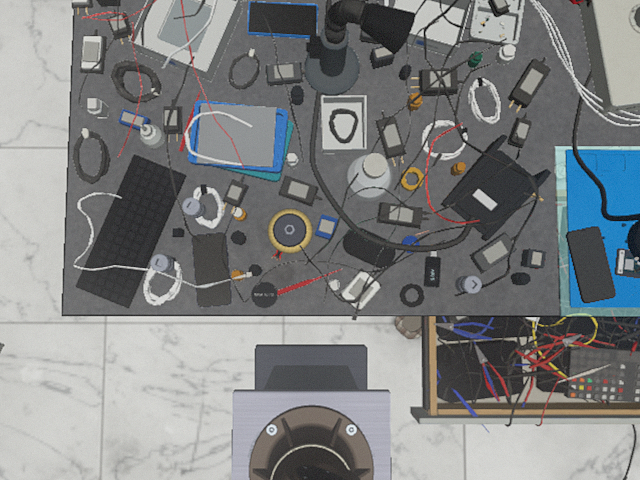

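View pics/scene0.png

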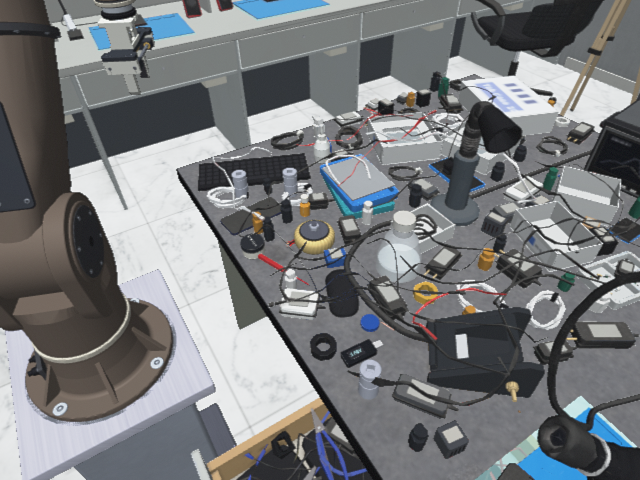

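```bash
cat > h.py <<'E'
import numpy as np
from cell import readout,cams
from scipy.spatial.transform import Rotation as R
def p2w(n,u,v,z):
    c=cams.camera_info(n);K=c["camera_matrix"];Rm=c["R"];t=c["t"]
    d=Rm.T@np.linalg.solve(K,[u,v,1]);o=-Rm.T@t
    return o+d*(z-o[2])/d[2]
def totool(p):
    "tool-frame cm shift to world p"
    s=readout.observe();return R.from_rotvec(s["ee_rot"]).inv().apply(np.array(p)-s["position"])*100
E
python3 - <<'E'
import cv2,numpy as np
im=cv2.imread("pics/top0.png")
a=[cv2.resize(im[y-30:y+30,x-40:x+40],(400,300),interpolation=cv2.INTER_CUBIC) for x,y in((191,206),(160,263),(472,285),(289,230))]
cv2.imwrite("pics/crop.png",np.vstack([np.hstack(a[:2]),np.hstack(a[2:])]))
im=cv2.imread("pics/scene0.png")
b=[cv2.resize(im[150:290,190:370],(800,600),interpolation=cv2.INTER_CUBIC)]
cv2.imwrite("pics/crop2.png",b[0])
E
```

```text
(no output)
```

View pics/crop.png

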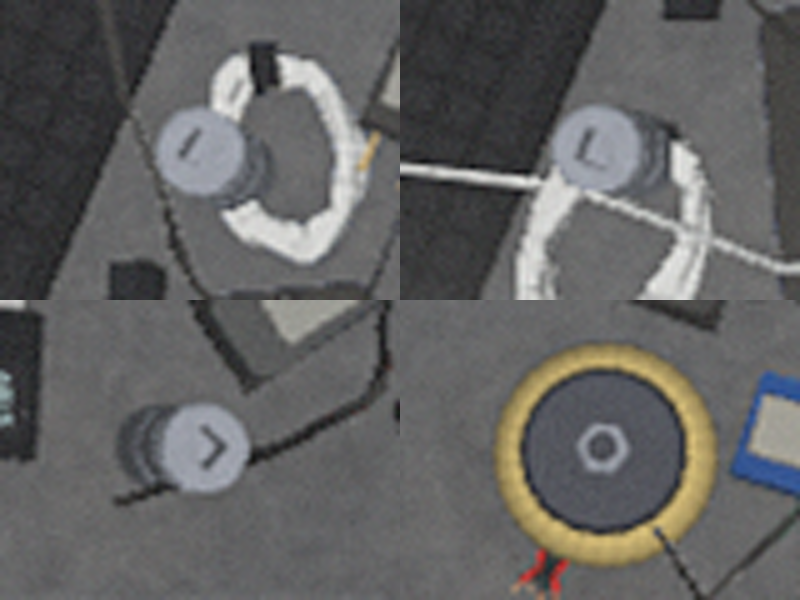

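View pics/crop2.png

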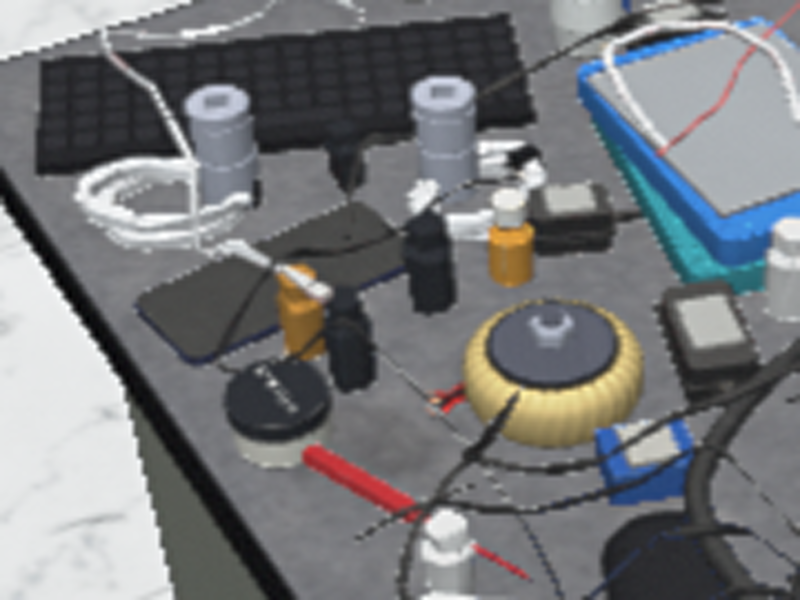

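Run:
```python
from h import *
for n,u,v,z in(("A",190.6,206.2,.07),("B",159,262.4,.07),("C",473,284,.07),("nut",289.2,229,.057),("flaskcap",372,163,.14),("amberW",240,211,.05),("amber2",238,272,.05),("C_ring",411,296,.0),("usb",432,270,.01),("jar",264,294,.03),("wht",334,285,.05),("blk1",237,238,.03),("blk2",255,270,.03)):
    print(n,p2w("top",u,v,z).round(4))
s=readout.observe();print(R.from_rotvec(s["ee_rot"]).as_matrix().round(3))
print(cams.camera_info("wrist"))
```

```text
A [0.5163 0.2361 0.07  ]
B [0.407  0.2945 0.07  ]
C [ 0.367  -0.3113  0.07  ]
nut [0.4737 0.0448 0.057 ]
flaskcap [ 0.588  -0.1094  0.14  ]
amberW [0.5098 0.1427 0.05  ]
amber2 [0.3893 0.145  0.05  ]
C_ring [ 0.342  -0.2037  0.    ]
usb [ 0.3951 -0.2455  0.01  ]
jar [0.346  0.0952 0.03  ]
wht [ 0.3643 -0.0435  0.05  ]
blk1 [0.4578 0.1504 0.03  ]
blk2 [0.3937 0.1136 0.03  ]
[[-0.892  0.452 -0.001]
 [ 0.452  0.892 -0.001]
 [-0.    -0.001 -1.   ]]
{'camera_matrix': array([[371.64829954,   0.        , 320.84308049],
       [  0.        , 371.64829954, 242.52092027],
       [  0.        ,   0.        ,   1.        ]]), 'R': array([[ 0.45116306,  0.8924403 , -0.00148608],
       [ 0.85534482, -0.43193356,  0.28603958],
       [ 0.25463136, -0.1303216 , -0.95821665]]), 't': array([-0.62398012, -0.03547081,  0.39107301])}
```

Run:
```python
from h import *
print(totool([.5163,.2361,.12]))
```

```text
[-35.38650609 -18.04664243  10.63437462]
```

drive_tool(commands=[[[0, 0, 0], [-35.4, -18.0, 10.6], 0.4], [[0, 0, 0], [-35.4, -18.0, 10.6], 0.4], [[0, 0, 0], [-35.4, -18.0, 10.6], 0.4], [[0, 0, 0], [-35.4, -18.0, 10.6], 0.4], [[0, 0, 0], [-35.4, -18.0, 10.6], 0.4], [[0, 0, 0], [-35.4, -18.0, 10.6], 0.4], [[0, 0, 0], [-35.4, -18.0, 10.6], 0.4], [[0, 0, 0], [-35.4, -18.0, 10.6], 0.4], [[0, 0, 0], [-35.4, -18.0, 10.6], 0.4], [[0, 0, 0], [-35.4, -18.0, 10.6], 0.4], [[0, 0, 0], [-35.4, -18.0, 10.6], 0.4], [[0, 0, 0], [-35.4, -18.0, 10.6], 0.4], [[0, 0, 0], [-35.4, -18.0, 10.6], 0.4], [[0, 0, 0], [-35.4, -18.0, 10.6], 0.4], [[0, 0, 0], [-35.4, -18.0, 10.6], 0.4]])

```text
clock: 1.35
position: [0.5161, 0.2387, 0.121]
ee_rot: [-0.726, -3.056, -0.001]
force: [0.1, -0.2, -0.4]
width: 0.699
gripper_force: 0.0
```

```bash
cat >> h.py <<'E'
def wproj(p):
    c=cams.camera_info("wrist");K=c["camera_matrix"];q=c["R"]@np.array(p)+c["t"]
    th=np.arctan2(np.hypot(q[0],q[1]),q[2]);d=q[:2]/np.hypot(q[0],q[1])
    return K[:2,2]+K[0,0]*th*d
def w2p(u,v,z):
    c=cams.camera_info("wrist");K=c["camera_matrix"];Rm=c["R"]
    d=np.array([u,v])-K[:2,2];r=np.hypot(*d);th=r/K[0,0]
    ray=Rm.T@np.r_[np.sin(th)*d/r,np.cos(th)];o=-Rm.T@c["t"]
    return o+ray*(z-o[2])/ray[2]
E
python3 - <<'E'
from h import *
import cv2
s=readout.observe();print(s["clock"],s["position"],s["joints"],s["width"])
print(wproj([.5163,.2361,.07]),wproj([.4737,.0448,.057]))
cv2.imwrite("pics/w1.png",cams.get_image("wrist"))
E
```

```text
1.35 [0.51611947 0.23873597 0.12099191] [-0.59700523  0.4528797   0.09648357  1.84296096 -0.0571857   0.84795432
  0.63219851] 0.6985704697462709
[317.39047581 270.29598666] [ 79.52306434 316.38970254]
```

View pics/w1.png

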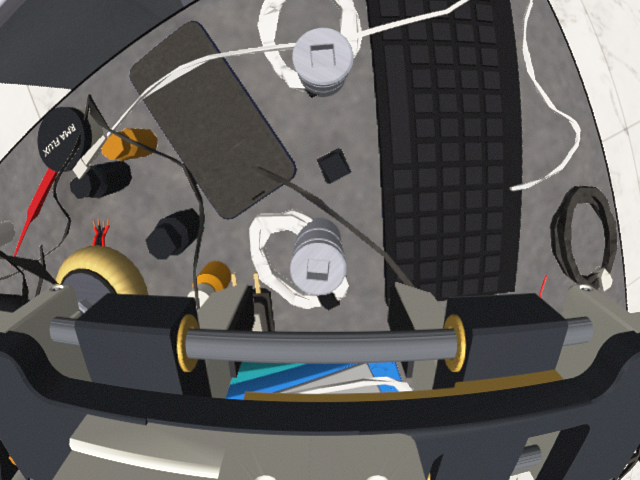

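Run:
```python
from h import *
print(w2p(319,267,.07),w2p(322.5,60,.07))
p=w2p(319,267,.07); p=(p+[.5163,.2361,.07])/2; p[2]=.031
print(p,totool(p))
```

```text
[0.51495808 0.23774175 0.07      ] [0.4084056  0.29353532 0.07      ]
[0.51562904 0.23692088 0.031     ] [-0.02487886 -0.18021019  8.99971336]
```

drive_tool(commands=[[[0, 0, 0], [0, 0, 4], 0.4], [[0, 0, 0], [0, 0, 7], 0.4], [[0, 0, 0], [0, 0, 9], 0.4], [[0, 0, 0], [0, 0, 9], 0.4], [[0, 0, 0], [0, 0, 9], 0.4], [[0, 0, 0], [0, 0, 9], -1], [[0, 0, 0], [0, 0, 9], -1], [[0, 0, 0], [0, 0, 9], -1], [[0, 0, 0], [0, 0, 9], -1], [[0, 0, 0], [0, 0, 9], -1], [[0, 0, 0], [0, 0, 9], -1], [[0, 0, 0], [0, 0, 9], -1]], newtons=40)

```text
clock: 2.4
position: [0.5172, 0.2372, 0.0313]
ee_rot: [0.73, 3.055, 0.001]
force: [-1.8, -0.8, 7.6]
width: 0.364
gripper_force: 40.0
```

Run:
```python
from h import *
s=readout.observe();print(s)
print(totool([.4737,.0448,.145]),totool([.5156,.2369,.15]))
```

```text
{'clock': 2.4, 'joints': array([-0.5812857 ,  0.5766163 ,  0.0806447 ,  1.91022547, -0.07206176,
        0.65655863,  0.64525636]), 'dq': array([-2.43080377e-04, -6.70728629e-04, -5.01878884e-05, -1.56455381e-03,
        8.64632512e-05,  8.59515636e-04, -6.17449395e-04]), 'joint_efforts': array([-1.32549237e-01, -6.33694768e+01,  2.03466162e+00, -2.02635759e+01,
       -3.55345092e-02, -3.38472230e-01, -6.16409525e-03]), 'position': array([0.51722306, 0.23716603, 0.03134234]), 'ee_rot': array([7.29783364e-01, 3.05497000e+00, 1.03145212e-03]), 'force': array([-1.83166624, -0.80233311,  7.59210748]), 'ft_torque': array([-0.15231632,  0.18070045, -0.00044523]), 'gripper_force': 39.96093034744263, 'width': 0.36393557508848373}
[ -4.8177088  -19.11774658 -11.37855637] [  0.12689367  -0.08767565 -11.86590331]
```

drive_tool(commands=[[[0, 0, 0], [0, 0, -4], -1], [[0, 0, 0], [0, 0, -8], -1], [[0, 0, 0], [-0.8, -3.2, -9.4], -1], [[0, 0, 0], [-1.6, -6.4, -9.4], -1], [[0, 0, 0], [-2.6, -10, -9.4], -1], [[0, 0, 0], [-3.4, -13.5, -9.4], -1], [[0, 0, 0], [-4.2, -16.5, -9.4], -1], [[0, 0, 0], [-4.8, -19, -9.4], -1], [[0, 0, 0], [-4.8, -19, -9.4], -1], [[0, 0, 0], [-4.8, -19, -9.4], -1], [[0, 0, 0], [-4.8, -19, -9.4], -1], [[0, 0, 0], [-4.8, -19, -9.4], -1]])

```text
clock: 3.4
position: [0.4741, 0.0472, 0.1247]
ee_rot: [0.727, 3.056, 0.001]
force: [0.4, -0.4, -2.1]
width: 0.364
gripper_force: 39.9
```

Run:
```python
from h import *
import cv2
s=readout.observe();print(s)
print(wproj([.4745,.0458,.057]),wproj([*s["position"][:2],s["position"][2]-.031]))
im=cams.get_image("wrist");cv2.imwrite("pics/w2.png",im)
cv2.imwrite("pics/w2c.png",cv2.resize(im[200:350,220:420],(800,600),interpolation=cv2.INTER_CUBIC))
```

```text
{'clock': 3.4, 'joints': array([-0.31509968,  0.31755936,  0.13017137,  2.0586052 , -0.05906074,
        0.7685208 ,  0.95481402]), 'dq': array([-0.00757289,  0.00309915,  0.00059437, -0.00023142,  0.0033732 ,
       -0.00139577,  0.00339248]), 'joint_efforts': array([ 7.69184511e-01, -5.08706689e+01,  2.12954164e+00, -2.43479383e+01,
        4.05103841e-02,  1.10495375e-01, -4.27437422e-03]), 'position': array([0.47412382, 0.04718406, 0.12468383]), 'ee_rot': array([7.27032371e-01, 3.05624769e+00, 8.99370878e-04]), 'force': array([ 0.35883438, -0.43734212, -2.11742543]), 'ft_torque': array([-0.01916558, -0.00593601,  0.05107506]), 'gripper_force': 39.945611357688904, 'width': 0.3637892435263433}
[319.53081712 260.4220245 ] [321.28087263 280.89323619]
```

View pics/w2c.png

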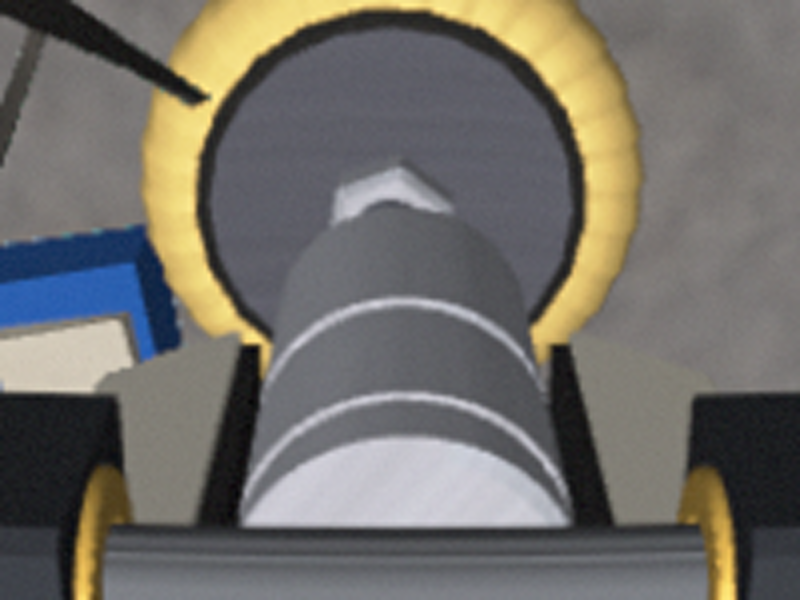

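Run:
```python
from h import *
import cv2
from scipy.optimize import least_squares
im=cv2.imread("pics/w2.png");hsv=cv2.cvtColor(im,cv2.COLOR_BGR2HSV)
yel=(hsv[...,1]>90)&(hsv[...,0]>12)&(hsv[...,0]<35)
c=np.array([318.,246.]);pts=[]
for a in np.radians(np.arange(-200,21,5)):
    for r in np.arange(25,75,.25):
        u,v=c+r*np.array([np.cos(a),np.sin(a)])
        if yel[int(round(v)),int(round(u))]: pts.append((u,v));break
for z in(.040,.043,.046):
    P=np.array([w2p(u,v,z)[:2] for u,v in pts])
    f=lambda q:np.hypot(*(P-q[:2]).T)-q[2]
    r=least_squares(f,[.474,.045,.04],loss="soft_l1",f_scale=.001);print(z,len(pts),r.x.round(4),np.abs(f(r.x)).mean().round(5))
s=readout.observe();p=s["position"];Rm=R.from_rotvec(s["ee_rot"]).as_matrix()
mc=p.copy();mc[2]-=.031
a=np.linspace(0,2*np.pi,180)
for d in(-.002,0,.002):
    m=mc+Rm[:,0]*d
    e=np.array([wproj(m+.017*(Rm[:,0]*np.cos(t)+Rm[:,1]*np.sin(t))) for t in a])
    i=e[:,1].argmin();print("far mouth edge for x-shift",d,e[i])
print("nut corner",w2p(220+400/4,200+162/4,.055),w2p(220+333/4,200+188/4,.054), w2p(220+455/4,200+208/4,.054))
print(Rm.round(3))
```

```text
0.04 45 [0.4724 0.0451 0.0332] 0.00016
0.043 45 [0.4716 0.0456 0.0328] 0.00015
0.046 45 [0.4707 0.046  0.0324] 0.00015
far mouth edge for x-shift -0.002 [321.24876295 255.06902291]
far mouth edge for x-shift 0 [321.25319776 251.52162426]
far mouth edge for x-shift 0.002 [321.25763441 247.95208583]
nut corner [0.46318606 0.05184704 0.055     ] [0.46249046 0.04010368 0.054     ] [0.47436965 0.05617422 0.054     ]
[[-0.893  0.45   0.   ]
 [ 0.45   0.893  0.   ]
 [ 0.     0.    -1.   ]]
```

drive_tool(commands=[[[0, 0, 0], [0.1, -0.2, 2], -1], [[0, 0, 0], [0.1, -0.2, 3], -1], [[0, 0, 0], [0.1, -0.2, 3.6], -1], [[0, 0, 0], [0.1, -0.2, 3.8], -1], [[0, 0, 0], [0.1, -0.2, 4.0], -1], [[0, 0, 0], [0.1, -0.2, 4.0], -1], [[0, 0, 0], [0.1, -0.2, 4.0], -1]])

```text
clock: 4.03
position: [0.4724, 0.0447, 0.0851]
ee_rot: [0.729, 3.055, 0.001]
force: [0.5, -0.4, -1.4]
width: 0.36
gripper_force: 39.9
```

drive_tool(commands=[[[0, 0, 0], [0, 0, 0.1], -1], [[0, 0, 0], [0, 0, 0.2], -1], [[0, 0, 0], [0, 0, 0.3], -1], [[0, 0, 0], [0, 0, 0.4], -1], [[0, 0, 0], [0, 0, 0.4], -1]])

```text
clock: 4.45
position: [0.4719, 0.0445, 0.0806]
ee_rot: [-0.73, -3.055, 0.0]
force: [0.1, 0.4, -0.8]
width: 0.368
gripper_force: 39.9
```

drive_tool(commands=[[[0, 0, 0], [0, 0, 0.1], -1], [[0, 0, 0], [0, 0, 0.2], -1], [[0, 0, 0], [0, 0, 0.3], -1], [[0, 0, 0], [0, 0, 0.4], -1], [[0, 0, 0], [0, 0, 0.5], -1], [[0, 0, 0], [0, 0, 0.5], -1]])

```text
clock: 4.95
position: [0.4722, 0.0443, 0.0771]
ee_rot: [0.73, 3.055, 0.001]
force: [-7.4, -1.6, 22.4]
width: 0.366
gripper_force: 40.0
```

drive_tool(commands=[[[0, 0, 0], [0, 0.1, -0.1], -1], [[0, 0, 0], [0, 0.25, -0.1], -1], [[0, 0, 0], [0, 0.25, -0.1], -1], [[0, 0, 0], [0, 0.25, -0.1], -1]])

```text
clock: 5.28
position: [0.473, 0.0459, 0.0772]
ee_rot: [-0.731, -3.055, 0.001]
force: [-3.3, -4.2, 12.8]
width: 0.365
gripper_force: 40.0
```

drive_tool(commands=[[[0, 0, 0], [0, -0.2, 0], -1], [[0, 0, 0], [0, -0.5, 0], -1], [[0, 0, 0], [0, -0.5, 0], -1], [[0, 0, 0], [0, -0.5, 0], -1]])

```text
clock: 5.62
position: [0.472, 0.0429, 0.0772]
ee_rot: [0.729, 3.054, 0.002]
force: [0.1, 2.4, 6.3]
width: 0.368
gripper_force: 40.0
```

drive_tool(commands=[[[0, 0, 0], [0, -0.2, -0.1], -1], [[0, 0, 0], [0, -0.3, -0.1], -1], [[0, 0, 0], [0, -0.3, -0.1], -1], [[0, 0, 0], [0, -0.3, -0.1], -1], [[0, 0, 0], [0, -0.3, -0.1], -1]])

```text
clock: 6.03
position: [0.4713, 0.0419, 0.0779]
ee_rot: [0.726, 3.054, 0.005]
force: [5.4, 9.8, -4.0]
width: 0.362
gripper_force: 40.0
```

drive_tool(commands=[[[0, 0, 0], [0, 0.3, 0], -1], [[0, 0, 0], [0, 0.6, 0], -1], [[0, 0, 0], [0, 0.8, 0], -1], [[0, 0, 0], [0, 0.8, 0], -1], [[0, 0, 0], [0, 0.8, 0], -1], [[0, 0, 0], [0, 0.8, 0], -1]])

```text
clock: 6.53
position: [0.4729, 0.0465, 0.0775]
ee_rot: [-0.73, -3.055, 0.001]
force: [-0.4, -0.1, -2.0]
width: 0.368
gripper_force: 40.0
```

drive_tool(commands=[[[0, 0, 0.12], [0, -0.1, 0], -1], [[0, 0, 0.24], [0, -0.1, 0], -1], [[0, 0, 0.36], [0, -0.1, 0], -1], [[0, 0, 0.48], [0, -0.1, 0], -1], [[0, 0, 0.6], [0, -0.1, 0], -1], [[0, 0, 0.6], [0, -0.1, 0], -1]])

```text
clock: 7.03
position: [0.4726, 0.0458, 0.0776]
ee_rot: [-1.608, -2.699, 0.0]
force: [-0.9, 0.2, -2.1]
width: 0.361
gripper_force: 40.0
```

Run:
```python
from h import *
s=readout.observe();print(s)
```

```text
{'clock': 7.0333, 'joints': array([-0.42935226,  0.39626579,  0.28388839,  2.11650001, -0.1790276 ,
        0.65118021,  0.47280204]), 'dq': array([ 0.02253324, -0.00236414, -0.03682725, -0.00104393,  0.03649826,
       -0.00199918,  0.18537218]), 'joint_efforts': array([ -0.50659915, -52.01603651,   4.37937275, -21.06133103,
        -0.45273847,   0.08787317,  -2.2771997 ]), 'position': array([0.4725594 , 0.04578767, 0.07764851]), 'ee_rot': array([-1.60781341e+00, -2.69888546e+00,  4.78429636e-04]), 'force': array([-0.92327167,  0.20884833, -2.10570666]), 'ft_torque': array([-0.08837596,  0.03710063, -0.02815044]), 'gripper_force': 39.969366788864136, 'width': 0.36054794581844807}
```

Run:
```python
from h import *
print(totool([.517,.237,.0325]),totool([.4725,.0458,.13]))
```

```text
[14.6991877  13.01352175  4.5096837 ] [ 3.49587906e-03 -6.24390044e-03 -5.23514798e+00]
```

drive_tool(commands=[[[0, 0, 0], [0, 0, -3], -1], [[0, 0, -0.1], [0.5, 0.5, -5.2], -1], [[0, 0, -0.2], [3, 2.7, -5.2], -1], [[0, 0, -0.3], [6, 5.3, -5.2], -1], [[0, 0, -0.4], [9, 8, -5.2], -1], [[0, 0, -0.5], [12, 10.6, -5.2], -1], [[0, 0, -0.6], [14.7, 13.0, -5.2], -1], [[0, 0, -0.6], [14.7, 13.0, -3], -1], [[0, 0, -0.6], [14.7, 13.0, 0], -1], [[0, 0, -0.6], [14.7, 13.0, 2.5], -1], [[0, 0, -0.6], [14.7, 13.0, 4], -1], [[0, 0, -0.6], [14.7, 13.0, 4.5], -1], [[0, 0, -0.6], [14.7, 13.0, 4.5], -1], [[0, 0, -0.6], [14.7, 13.0, 4.5], -1]])

```text
clock: 8.2
position: [0.5161, 0.2371, 0.0329]
ee_rot: [-0.726, -3.056, 0.0]
force: [0.4, 0.4, -1.4]
width: 0.361
gripper_force: 40.0
```

drive_tool(commands=[[[0, 0, 0], [0, 0, 0.12], -1], [[0, 0, 0], [0, 0, 0.12], -1], [[0, 0, 0], [0, 0, 0.12], 0.3], [[0, 0, 0], [0, 0, 0.12], 0.3], [[0, 0, 0], [0, 0, 0.12], 0.3], [[0, 0, 0], [0, 0, 0.12], 0.3], [[0, 0, 0], [0, 0, -4], 0.3], [[0, 0, 0], [0, 0, -8], 0.3], [[0, 0, 0], [0, 0, -9], 0.4], [[0, 0, 0], [0, 0, -9], 0.4]])

```text
clock: 9.03
position: [0.5183, 0.2384, 0.1265]
ee_rot: [0.729, 3.051, 0.008]
force: [1.3, -0.1, -0.9]
width: 0.694
gripper_force: 0.0
```

Run:
```python
from h import *
print(totool([.408,.2942,.12]))
```

```text
[ 1.23580256e+01 -1.07078321e-02  6.04707141e-01]
```

drive_tool(commands=[[[0, 0, 0], [4, 0.1, 0], 0.4], [[0, 0, 0], [8, 0.2, 0], 0.4], [[0, 0, 0], [12.2, 0.2, 0], 0.4], [[0, 0, 0], [12.2, 0.2, 0], 0.4], [[0, 0, 0], [12.2, 0.2, 0], 0.4], [[0, 0, 0], [12.2, 0.2, 4], 0.4], [[0, 0, 0], [12.2, 0.2, 7.5], 0.4], [[0, 0, 0], [12.2, 0.2, 9.1], 0.4], [[0, 0, 0], [12.2, 0.2, 9.1], 0.4], [[0, 0, 0], [12.2, 0.2, 9.1], 0.4], [[0, 0, 0], [12.2, 0.2, 9.1], -1], [[0, 0, 0], [12.2, 0.2, 9.1], -1], [[0, 0, 0], [12.2, 0.2, 9.1], -1], [[0, 0, 0], [12.2, 0.2, 9.1], -1], [[0, 0, 0], [12.2, 0.2, 9.1], -1], [[0, 0, 0], [12.2, 0.2, 9.1], -1]])

```text
clock: 10.37
position: [0.4084, 0.2945, 0.0323]
ee_rot: [0.73, 3.055, 0.001]
force: [0.5, 0.1, 5.4]
width: 0.364
gripper_force: 40.0
```

Run:
```python
from h import *
s=readout.observe();print(s["joints"],s["force"])
print(totool([.4722,.0456,.11]))
```

```text
[-0.79315269  0.50007436  0.0828836   2.07110894 -0.07339215  0.57194084
  0.44330073] [0.46576636 0.11384031 5.44997333]
[-16.94302816 -19.30735674  -7.78137366]
```

drive_tool(commands=[[[0, 0, 0], [0, 0, -4], -1], [[0, 0, 0], [0, 0, -8], -1], [[0, 0, 0], [-2.5, -2.8, -9.5], -1], [[0, 0, 0], [-5, -5.6, -9.5], -1], [[0, 0, 0], [-7.5, -8.5, -9.5], -1], [[0, 0, 0], [-10, -11.3, -9.5], -1], [[0, 0, 0], [-12.5, -14.2, -9.5], -1], [[0, 0, 0], [-15, -17, -9.5], -1], [[0, 0, 0], [-16.9, -19.3, -9], -1], [[0, 0, 0], [-16.9, -19.3, -7.8], -1], [[0, 0, 0], [-16.9, -19.3, -7.8], -1], [[0, 0, 0], [-16.9, -19.3, -7.8], -1], [[0, 0, 0], [-16.9, -19.3, -7.8], -1]])

```text
clock: 11.45
position: [0.4713, 0.0468, 0.1099]
ee_rot: [-0.727, -3.056, -0.001]
force: [0.9, 0.3, -2.7]
width: 0.363
gripper_force: 40.0
```

Run:
```python
from h import *
import cv2
s=readout.observe();print(s["joints"],s["force"],s["position"])
im=cams.get_image("wrist");cv2.imwrite("pics/w3.png",im)
cv2.imwrite("pics/w3c.png",cv2.resize(im[210:330,240:400],(800,600),interpolation=cv2.INTER_CUBIC))
for d in(-.002,0,.002):
    Rm=R.from_rotvec(s["ee_rot"]).as_matrix();m=s["position"]-[0,0,.0323]+Rm[:,0]*d
    e=np.array([wproj(m+.017*(Rm[:,0]*np.cos(t)+Rm[:,1]*np.sin(t))) for t in np.linspace(0,6.28,180)])
    print(d,(e.min(0)-[240,210])*5,(e.max(0)-[240,210])*5)
```

```text
[-0.35385205  0.33687621  0.17938061  2.08275056 -0.08945098  0.72933371
  0.98612249] [ 0.85094117  0.27887376 -2.67268825] [0.47128282 0.04683477 0.10992448]
-0.002 [250.93167814 219.901108  ] [556.77422137 501.35846172]
0 [250.43277208 202.26792933] [557.31512096 485.81539924]
0.002 [249.93878445 184.5262398 ] [557.85141941 470.14099958]
```

View pics/w3c.png

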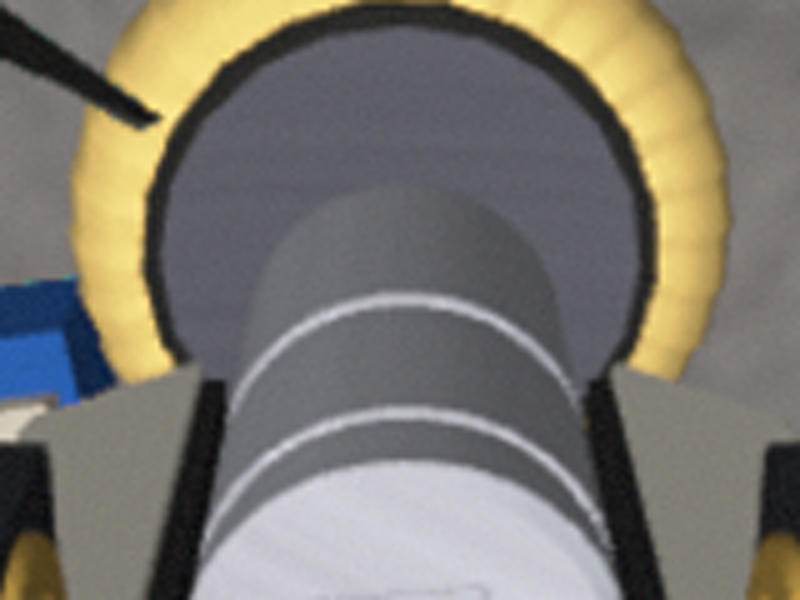

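Run:
```python
from h import *
import cv2
from scipy.optimize import least_squares
im=cv2.imread("pics/w3.png");hsv=cv2.cvtColor(im,cv2.COLOR_BGR2HSV)
yel=(hsv[...,1]>90)&(hsv[...,0]>12)&(hsv[...,0]<35)
c=np.array([320.,256.]);pts=[]
for a in np.radians(np.arange(-195,16,5)):
    for r in np.arange(25,75,.25):
        u,v=c+r*np.array([np.cos(a),np.sin(a)])
        if yel[int(round(v)),int(round(u))]: pts.append((u,v));break
for z in(.040,.043,.046):
    P=np.array([w2p(u,v,z)[:2] for u,v in pts])
    f=lambda q:np.hypot(*(P-q[:2]).T)-q[2]
    r=least_squares(f,[.474,.045,.04],loss="soft_l1",f_scale=.001)
    n=np.r_[r.x[:2],.10];print(z,r.x.round(4),np.abs(f(r.x)).mean().round(5),totool(n))
```

```text
0.04 [0.4727 0.0452 0.0333] 0.00022 [-0.19263008 -0.10763292  1.00781504]
0.043 [0.4718 0.0457 0.0328] 0.00022 [-0.08708085 -0.10674049  1.00783611]
0.046 [0.4708 0.0462 0.0324] 0.00021 [ 0.0184689  -0.10584784  1.00785718]
```

drive_tool(commands=[[[0, 0, 0], [-0.25, 0, 0.5], -1], [[0, 0, 0], [-0.25, 0, 1.0], -1], [[0, 0, 0], [-0.25, 0, 1.5], -1], [[0, 0, 0], [-0.25, 0, 1.8], -1], [[0, 0, 0], [-0.25, 0, 2.1], -1], [[0, 0, 0], [-0.25, 0, 2.3], -1], [[0, 0, 0], [-0.25, 0, 2.3], -1], [[0, 0, 0], [-0.25, 0, 2.3], -1]])

```text
clock: 12.17
position: [0.4744, 0.0444, 0.0867]
ee_rot: [0.73, 3.055, 0.0]
force: [3.8, -1.0, -3.9]
width: 0.363
gripper_force: 40.0
```

drive_tool(commands=[[[0, 0, 0], [0, 0, 0.1], -1], [[0, 0, 0], [0, 0, 0.2], -1], [[0, 0, 0], [0, 0, 0.3], -1], [[0, 0, 0], [0, 0, 0.3], -1], [[0, 0, 0], [0, 0, 0.3], -1]])

```text
clock: 12.58
position: [0.4746, 0.0444, 0.084]
ee_rot: [0.73, 3.054, 0.001]
force: [4.9, -1.4, 1.4]
width: 0.365
gripper_force: 40.0
```

drive_tool(commands=[[[0, 0, 0], [-0.05, 0, 0.15], -1], [[0, 0, 0], [-0.05, 0, 0.3], -1], [[0, 0, 0], [-0.05, 0, 0.45], -1], [[0, 0, 0], [-0.05, 0, 0.6], -1], [[0, 0, 0], [-0.05, 0, 0.6], -1], [[0, 0, 0], [-0.05, 0, 0.6], -1]])

```text
clock: 13.08
position: [0.4749, 0.0443, 0.0783]
ee_rot: [0.73, 3.055, 0.001]
force: [3.3, -2.5, 9.3]
width: 0.361
gripper_force: 40.0
```

drive_tool(commands=[[[0, 0, 0], [0, 0, 0.08], -1], [[0, 0, 0], [0, 0, 0.08], -1], [[0, 0, 0.06], [0, -0.01, 0.08], -1], [[0, 0, 0.12], [0, -0.03, 0.08], -1], [[0, 0, 0.18], [0, -0.04, 0.08], -1], [[0, 0, 0.24], [0.01, -0.05, 0.08], -1], [[0, 0, 0.3], [0.01, -0.065, 0.08], -1], [[0, 0, 0.36], [0.01, -0.08, 0.08], -1], [[0, 0, 0.42], [0.02, -0.09, 0.08], -1], [[0, 0, 0.48], [0.025, -0.1, 0.08], -1], [[0, 0, 0.48], [0.025, -0.1, 0.08], -1], [[0, 0, 0.48], [0.025, -0.1, 0.08], -1]], newtons=55)

```text
clock: 14.08
position: [0.4746, 0.0436, 0.0782]
ee_rot: [1.435, 2.793, 0.003]
force: [-0.6, -1.9, 22.1]
width: 0.36
gripper_force: 55.0
```

Run:
```python
from h import *
s=readout.observe();print(s["joints"],s["force"],s["ft_torque"],R.from_rotvec(s["ee_rot"]).as_matrix()[:2,0])
```

```text
[-0.43642383  0.39758275  0.30077122  2.11496806 -0.19089931  0.65174624
  0.61589201] [-0.59357263 -1.85384407 22.09611727] [-0.54215467  0.09357687  0.13962812] [-0.58231435  0.81296345]
```

drive_tool(commands=[[[0, 0, 0.06], [0, -0.01, 0], -1], [[0, 0, 0.12], [0, -0.03, 0], -1], [[0, 0, 0.18], [0, -0.04, 0], -1], [[0, 0, 0.24], [0.01, -0.05, 0], -1], [[0, 0, 0.24], [0.01, -0.05, 0], -1], [[0, 0, 0.24], [0.01, -0.05, 0], -1]])

```text
clock: 14.58
position: [0.4743, 0.0434, 0.0782]
ee_rot: [1.759, 2.601, 0.003]
force: [1.0, -2.7, 20.7]
width: 0.365
gripper_force: 55.0
```

Run:
```python
from h import *
s=readout.observe();print(s["joints"],s["force"],s["ft_torque"],R.from_rotvec(s["ee_rot"]).as_matrix()[:2,0])
```

```text
[-0.48654062  0.4027308   0.36743736  2.11986192 -0.23422116  0.65412074
  0.42216414] [ 0.96162284 -2.67417126 20.74348803] [-0.48470296  0.03131761  0.13484107] [-0.37238935  0.92807658]
```

drive_tool(commands=[[[0, 0, 0.06], [0, -0.01, 0], -1], [[0, 0, 0.12], [0, -0.03, 0], -1], [[0, 0, 0.18], [0, -0.04, 0], -1], [[0, 0, 0.24], [0.01, -0.05, 0], -1], [[0, 0, 0.3], [0.01, -0.065, 0], -1], [[0, 0, 0.3], [0.01, -0.065, 0], -1], [[0, 0, 0.3], [0.01, -0.065, 0], -1]])

```text
clock: 15.17
position: [0.4738, 0.0433, 0.0782]
ee_rot: [2.129, 2.309, 0.004]
force: [0.7, -1.7, 21.1]
width: 0.363
gripper_force: 55.0
```

Run:
```python
from h import *
s=readout.observe();print(s["joints"],s["force"],s["ft_torque"],R.from_rotvec(s["ee_rot"]).as_matrix()[:2,0])
```

```text
[-0.54947706  0.41148085  0.451969    2.12610163 -0.29032052  0.65922105
  0.18167222] [ 0.70338039 -1.72039963 21.12502586] [-0.49438137 -0.0292208  -0.11051634] [-0.08097556  0.99671577]
```

drive_tool(commands=[[[0, 0, 0.12], [0, -0.03, 0], -1], [[0, 0, 0.24], [0, -0.05, 0], -1], [[0, 0, 0.24], [0, -0.05, 0], -1], [[0, 0, 0.24], [0, -0.05, 0], -1], [[0, 0, 0.24], [0, -0.05, 0], -1], [[0, 0, 0.24], [0, -0.05, 0], -1], [[0, 0, 0.24], [0, -0.05, 0], -1]])

```text
clock: 15.75
position: [0.4733, 0.0434, 0.0782]
ee_rot: [2.39, 2.038, 0.005]
force: [0.1, -1.6, 22.2]
width: 0.356
gripper_force: 55.0
```

Run:
```python
from h import *
import cv2
s=readout.observe();print(s["joints"],s["force"],s["ft_torque"],R.from_rotvec(s["ee_rot"]).as_matrix()[:2,0])
im=cams.get_image("wrist");cv2.imwrite("pics/w4.png",im)
a=cv2.resize(cv2.imread("pics/w3.png")[210:345,260:380],(400,450),interpolation=cv2.INTER_CUBIC);b=cv2.resize(im[210:345,260:380],(400,450),interpolation=cv2.INTER_CUBIC)
cv2.imwrite("pics/w4c.png",np.hstack([a,b]))
```

```text
[-0.59920865  0.42065652  0.51959752  2.1308777  -0.33667062  0.66536576
 -0.00875432] [ 0.13773036 -1.58266979 22.22221768] [-0.29534545 -0.05028583 -0.2371209 ] [0.1582022 0.9874049]
```

View pics/w4c.png

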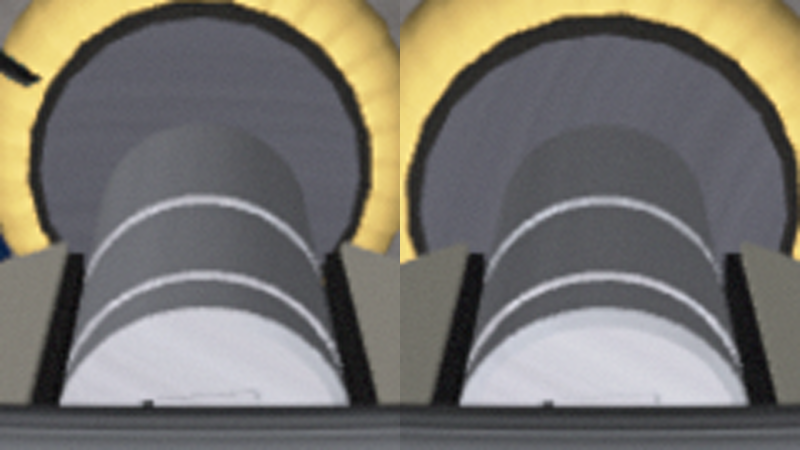

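drive_tool(commands=[[[0, 0, 0], [0, 0, 0], -1], [[0, 0, 0], [0, 0, 0], -1], [[0, 0, 0], [0, 0, 0], -1], [[0, 0, 0], [0, 0, 0], -1]])

```text
clock: 16.13
position: [0.4733, 0.0435, 0.0782]
ee_rot: [2.39, 2.038, 0.005]
force: [0.4, -0.5, 21.3]
width: 0.365
gripper_force: 55.0
```

Run:
```python
from h import *
s=readout.observe();print(s)
```

```text
{'clock': 16.1333, 'joints': array([-0.59914498,  0.42060688,  0.51949281,  2.13081077, -0.33669862,
        0.66536609, -0.00874027]), 'dq': array([-2.70189761e-05,  3.94123539e-04,  7.86143303e-04, -1.67996512e-03,
        5.84890836e-04, -3.22956781e-04,  1.63866662e-04]), 'joint_efforts': array([-5.41824047e-01, -4.04950476e+01,  4.22527671e+00, -1.48792318e+01,
       -1.73345546e-02,  2.00871387e-01,  2.22680555e-01]), 'position': array([0.47334303, 0.04349011, 0.07823877]), 'ee_rot': array([2.39028184, 2.03786871, 0.00482992]), 'force': array([ 0.37160196, -0.49708683, 21.26406828]), 'ft_torque': array([-0.26715593, -0.01988846, -0.20195761]), 'gripper_force': 55.01040279865265, 'width': 0.36524001767286457}
```

drive_tool(commands=[[[0, 0, 0.1], [0, -0.02, -0.06], -1], [[0, 0, 0.1], [0, -0.02, -0.06], -1], [[0, 0, 0.1], [0, -0.02, -0.06], -1], [[0, 0, 0.1], [0, -0.02, -0.06], -1]])

```text
clock: 16.47
position: [0.4725, 0.0435, 0.0783]
ee_rot: [2.489, 1.916, 0.003]
force: [1.5, -0.0, 14.1]
width: 0.363
gripper_force: 55.0
```

Run:
```python
from h import *
s=readout.observe();print(s)
```

```text
{'clock': 16.4667, 'joints': array([-0.62093279,  0.4248994 ,  0.5487437 ,  2.13314887, -0.35536864,
        0.66950553, -0.08847226]), 'dq': array([ 1.40432757e-03, -1.07445624e-03, -9.88637279e-04, -1.42531002e-03,
        3.18327373e-06,  8.65991523e-04,  1.44126007e-03]), 'joint_efforts': array([-5.12701180e-01, -4.31662130e+01,  5.16385138e+00, -1.60075021e+01,
       -3.11355153e-02,  5.62562495e-01,  1.05968085e-01]), 'position': array([0.47254265, 0.04350768, 0.07826932]), 'ee_rot': array([2.48926633, 1.91645718, 0.00295207]), 'force': array([ 1.51175050e+00, -1.10327097e-02,  1.41038230e+01]), 'ft_torque': array([-0.26269127, -0.31806203, -0.1864799 ]), 'gripper_force': 55.00365614891052, 'width': 0.3628785481355153}
```

drive_tool(commands=[[[0, 0, -0.1], [0, 0.02, 0], -1], [[0, 0, -0.1], [0, 0.02, 0], -1], [[0, 0, -0.1], [0, 0.02, 0], -1], [[0, 0, -0.1], [0, 0.02, 0], -1]])

```text
clock: 16.8
position: [0.4728, 0.0433, 0.0783]
ee_rot: [2.389, 2.039, 0.003]
force: [2.4, -1.3, 13.1]
width: 0.361
gripper_force: 55.0
```

Run:
```python
from h import *
import cv2
s=readout.observe();print(s["force"],s["ft_torque"],s["joint_efforts"][4:],s["position"])
im=cams.get_image("wrist");cv2.imwrite("pics/w5.png",im)
f=lambda i:cv2.convertScaleAbs(cv2.resize(i[300:335,275:365],(800,311),interpolation=cv2.INTER_CUBIC),alpha=3,beta=-420)
cv2.imwrite("pics/w5c.png",np.vstack([f(cv2.imread("pics/w3.png"))[:290],f(im)[:290]]))
```

```text
[ 2.35091908 -1.26549969 13.14898279] [-0.40316979 -0.35997816  0.13384362] [-0.38894431  0.7265698  -0.10375672] [0.47281479 0.04329654 0.07827852]
```

View pics/w5c.png

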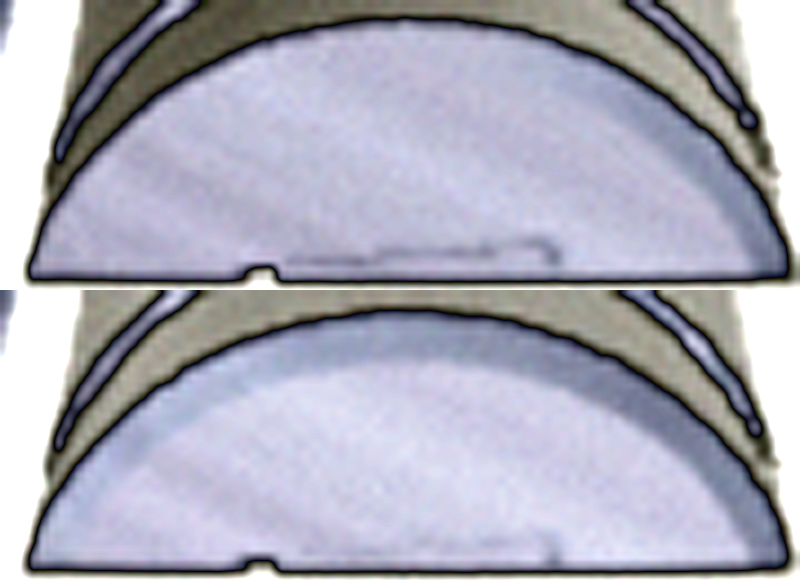

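drive_tool(commands=[[[0, 0, 0], [0, 0.1, -0.12], -1], [[0, 0, 0], [0, 0.3, -0.12], -1], [[0, 0, 0], [0, 0.3, -0.12], -1], [[0, 0, 0], [0, 0.3, -0.12], -1], [[0, 0, 0], [0, 0.3, -0.12], -1]])

```text
clock: 17.27
position: [0.4736, 0.043, 0.0784]
ee_rot: [-2.388, -2.038, 0.003]
force: [-1.8, 0.1, 5.5]
width: 0.36
gripper_force: 55.0
```

drive_tool(commands=[[[0, 0, 0], [0, -0.3, 0], -1], [[0, 0, 0], [0, -0.6, 0], -1], [[0, 0, 0], [0, -0.6, 0], -1], [[0, 0, 0], [0, -0.6, 0], -1], [[0, 0, 0], [0, -0.6, 0], -1]])

```text
clock: 17.68
position: [0.4722, 0.0433, 0.079]
ee_rot: [2.387, 2.036, 0.006]
force: [11.9, -2.2, -9.2]
width: 0.362
gripper_force: 55.0
```

Run:
```python
from h import *
s=readout.observe();print(s["force"],s["ft_torque"],R.from_rotvec(s["ee_rot"]).as_matrix().round(3))
```

```text
[11.89314369 -2.19969125 -9.24059296] [-0.52422932 -2.80529447 -0.12290727] [[ 0.158  0.987  0.006]
 [ 0.987 -0.158 -0.001]
 [ 0.     0.006 -1.   ]]
```

drive_tool(commands=[[[0, 0, 0], [0, 0.3, 0], -1], [[0, 0, 0], [0, 0.3, 0], -1], [[0, 0, 0.1], [0, 0.28, 0.0], -1], [[0, 0, 0.2], [0, 0.26, 0.0], -1], [[0, 0, 0.3], [0, 0.24, 0.0], -1], [[0, 0, 0.3], [0, 0.24, 0.0], -1], [[0, 0, 0.3], [0, 0.24, 0.0], -1], [[0, 0, 0.3], [0, 0.24, 0.0], -1], [[0, 0, 0.3], [0, 0.24, 0.0], -1]])

```text
clock: 18.43
position: [0.4726, 0.0432, 0.0789]
ee_rot: [2.666, 1.658, 0.003]
force: [6.4, -1.0, -1.5]
width: 0.366
gripper_force: 55.0
```

Run:
```python
from h import *
import cv2
s=readout.observe();print(s["force"],s["ft_torque"],s["joints"][6],s["joint_efforts"][4:],R.from_rotvec(s["ee_rot"]).as_matrix()[:2,0])
cv2.imwrite("pics/w6.png",cams.get_image("wrist"))
g=[cv2.imread(f"pics/w{i}.png")[320:332,275:365].mean(2) for i in(3,4,5,6)]
for k in g: print((k[8:10,25:70:2].mean(0)-200).round().astype(int).tolist(), (k[:,62]).astype(int).tolist())
```

```text
[ 6.44014601 -1.00398667 -1.49292725] [-0.25579731 -1.51382975  0.02091978] -0.2475681565605528 [0.11792962 2.53932931 0.00280556] [0.44219521 0.89691836]
[7, 7, -1, 3, -5, -7, -6, -8, -4, -6, -5, -1, -1, -4, -4, -3, 4, 5, -8, 2, 11, 10, 12] [204, 205, 209, 208, 210, 212, 206, 199, 185, 187, 195, 155]
[12, 11, 8, 10, 6, 3, 4, 3, 5, 5, 8, 6, 8, 6, 7, 7, 10, 10, -2, 10, 17, 16, 16] [211, 214, 212, 213, 216, 215, 215, 213, 200, 189, 185, 157]
[13, 9, 8, 10, 8, 5, 6, 4, 4, 6, 8, 7, 7, 7, 8, 6, 9, 11, 4, 10, 17, 17, 18] [212, 211, 213, 213, 215, 216, 215, 209, 205, 198, 185, 160]
[16, 12, 8, 11, 9, 6, 7, 6, 7, 7, 10, 10, 10, 8, 11, 8, 11, 11, 3, 13, 17, 18, 18] [213, 216, 213, 215, 217, 218, 218, 212, 203, 199, 185, 161]
```

drive_tool(commands=[[[0, 0, 0], [0, 0.3, 0], -1], [[0, 0, 0], [0, 0.6, 0], -1], [[0, 0, 0], [0, 0.6, 0], -1], [[0, 0, 0], [0, 0.6, 0], -1], [[0, 0, 0], [0, 0.6, 0], -1], [[0, 0, 0], [0, 0.6, 0], -1]])

```text
clock: 18.98
position: [0.4734, 0.0427, 0.0784]
ee_rot: [-2.661, -1.658, 0.006]
force: [-7.3, 7.1, 14.1]
width: 0.363
gripper_force: 55.0
```

drive_tool(commands=[[[0, 0, 0], [0, 0.2, 0], -1], [[0, 0, 0], [0, 0.3, 0], -1], [[0, 0, 0], [0, 0.3, 0], -1], [[0, 0, 0], [0, 0.3, 0], -1], [[0, 0, 0], [0, 0.3, 0], -1]])

```text
clock: 19.4
position: [0.4737, 0.0426, 0.0784]
ee_rot: [-2.657, -1.657, 0.01]
force: [-16.5, 11.5, 27.1]
width: 0.363
gripper_force: 55.1
```

drive_tool(commands=[[[0, 0, 0], [0, -0.4, 0], -1], [[0, 0, 0], [0, -0.5, 0], -1], [[0, 0, 0], [0, -0.5, 0], -1], [[0, 0, 0.03], [0, -0.5, 0], -1], [[0, 0, 0.06], [0, -0.5, 0], -1], [[0, 0, 0.09], [0, -0.5, 0], -1], [[0, 0, 0.12], [0, -0.5, 0], -1], [[0, 0, 0.15], [0, -0.5, 0], -1]], newtons=60)

```text
clock: 20.07
position: [0.473, 0.043, 0.0784]
ee_rot: [-2.781, -1.454, 0.004]
force: [-5.2, 6.7, 8.6]
width: 0.363
gripper_force: 60.0
```

```bash
cat > st.py <<'E'
from h import *
s=readout.observe();m=R.from_rotvec(s["ee_rot"]).as_matrix()
print(s["force"].round(1),s["ft_torque"].round(3),"j7",s["joints"][6].round(3),"e7",s["joint_efforts"][6].round(3),"yaw",np.arctan2(m[1,0],m[0,0]).round(3),s["position"].round(4))
E
python3 st.py
```

```text
[-5.2  6.7  8.6] [1.635 1.262 0.306] j7 -0.359 e7 0.216 yaw 0.963 [0.473  0.043  0.0784]
```

drive_tool(commands=[[[0, 0, -0.03], [0, 0, 0], -1], [[0, 0, -0.06], [0, 0, 0], -1], [[0, 0, -0.09], [0, 0, 0], -1], [[0, 0, -0.12], [0, 0, 0], -1], [[0, 0, -0.15], [0, 0, 0], -1], [[0, 0, -0.18], [0, 0.02, 0], -1]])

```text
clock: 20.57
position: [0.4734, 0.0427, 0.0784]
ee_rot: [-2.638, -1.7, 0.003]
force: [-4.2, 6.4, 6.7]
width: 0.361
gripper_force: 60.0
```

```bash
python3 st.py
```

```text
[-4.2  6.4  6.7] [ 1.661  1.115 -0.067] j7 -0.217 e7 -0.519 yaw 1.145 [0.4734 0.0427 0.0784]
```

drive_tool(commands=[[[0, 0, 0], [0.1, -0.17, -0.05], -1], [[0, 0, 0], [0.1, -0.17, -0.05], -1], [[0, 0, 0], [0.1, -0.17, -0.05], -1]])

```text
clock: 20.82
position: [0.4731, 0.043, 0.0788]
ee_rot: [-2.642, -1.698, 0.002]
force: [-1.4, 2.4, -1.4]
width: 0.362
gripper_force: 60.0
```

```bash
python3 st.py
```

```text
[-1.4  2.4 -1.4] [0.695 0.399 0.113] j7 -0.223 e7 -0.033 yaw 1.142 [0.4731 0.043  0.0788]
```

drive_tool(commands=[[[0, 0, 0.03], [0, 0, 0], -1], [[0, 0, 0.06], [0, 0, 0], -1], [[0, 0, 0.09], [0, 0, 0], -1], [[0, 0, 0.12], [0, 0, 0], -1], [[0, 0, 0.15], [0, 0, 0], -1], [[0, 0, 0.18], [0, 0, 0], -1], [[0, 0, 0.21], [0, 0, 0], -1], [[0, 0, 0.24], [0, -0.02, 0], -1]])

```text
clock: 21.48
position: [0.4729, 0.0432, 0.0789]
ee_rot: [-2.828, -1.366, 0.003]
force: [-3.7, 3.4, -3.0]
width: 0.366
gripper_force: 60.0
```

```bash
python3 st.py
python3 - <<'E'
from h import *
import cv2
im=cams.get_image("wrist");cv2.imwrite("pics/w7.png",im)
cl=cv2.createCLAHE(4,(4,4))
f=lambda i:cl.apply(cv2.resize(i[310:334,285:355],(800,274),interpolation=cv2.INTER_CUBIC).mean(2).astype(np.uint8))[:,:]
cv2.imwrite("pics/w7c.png",np.vstack([cv2.resize(f(cv2.imread(f"pics/w{k}.png")),(800,195)) for k in(3,5,7)]))
E
```

```text
[-3.7  3.4 -3. ] [0.794 0.986 0.365] j7 -0.412 e7 0.313 yaw 0.9 [0.4729 0.0432 0.0789]
```

View pics/w7c.png

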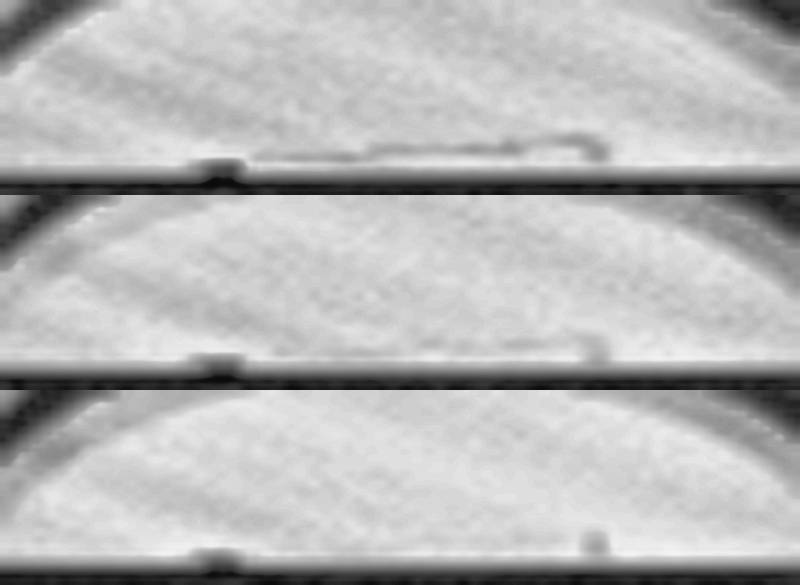

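drive_tool(commands=[[[0, 0, 0.03], [0, 0, 0], -1], [[0, 0, 0.06], [0, 0, 0], -1], [[0, 0, 0.06], [0, 0, 0], -1], [[0, 0, 0.06], [0, 0, 0], -1]])

```text
clock: 21.87
position: [0.4729, 0.0433, 0.0789]
ee_rot: [-2.866, -1.284, 0.002]
force: [-4.7, 3.7, -1.8]
width: 0.358
gripper_force: 60.0
```

```bash
python3 st.py
```

```text
[-4.7  3.7 -1.8] [0.983 1.189 0.202] j7 -0.457 e7 -0.275 yaw 0.842 [0.4729 0.0433 0.0789]
```

drive_tool(commands=[[[0, 0, 0.03], [0, 0, 0], -1], [[0, 0, 0.06], [0, 0, 0], -1], [[0, 0, 0.09], [0, 0, 0], -1], [[0, 0, 0.12], [0, 0, 0], -1], [[0, 0, 0.12], [0, 0, 0], -1], [[0, 0, 0.12], [0, 0, 0], -1]])

```text
clock: 22.37
position: [0.4727, 0.0434, 0.0789]
ee_rot: [-2.938, -1.109, 0.003]
force: [-3.9, 5.3, -2.6]
width: 0.361
gripper_force: 60.0
```

```bash
python3 st.py
```

```text
[-3.9  5.3 -2.6] [1.111 1.265 0.11 ] j7 -0.549 e7 -0.183 yaw 0.722 [0.4727 0.0434 0.0789]
```

drive_tool(commands=[[[0, 0, 0], [0, 0, -2], -1], [[0, 0, 0], [0, 0, -4.6], -1], [[0, 0, 0], [-2, 0, -4.6], -1], [[0, 0, 0], [-3.5, 0, -4.6], -1], [[0, 0, 0], [-3.5, 0, -4.6], -1], [[0, 0, 0], [-3.5, 0, -4.6], -1], [[0, 0, 0], [-3.5, 0, -4.6], -1], [[0, 0, 0], [-3.5, 0, -4.6], -1]])

```text
clock: 23.03
position: [0.4485, 0.02, 0.1253]
ee_rot: [2.938, 1.11, 0.001]
force: [1.7, 0.7, -2.0]
width: 0.361
gripper_force: 60.0
```

```bash
python3 st.py
python3 - <<'E'
from h import *
import cv2
im=cams.get_image("wrist");cv2.imwrite("pics/w8.png",im)
np.savez("pics/w8.npz",**{k:v for k,v in cams.camera_info("wrist").items()})
z=.0545
# rectified top view of the nut: 0.25 mm per pixel
N=128;g=np.zeros((N,N,2),np.float32)
for i in range(N):
    for j in range(N): g[i,j]=wproj([.4725+(64-i)*.00025,.0452+(64-j)*.00025,z])
r=cv2.remap(im,g[...,0],g[...,1],cv2.INTER_CUBIC);cv2.imwrite("pics/rect8.png",r)
b=cv2.cvtColor(r,cv2.COLOR_BGR2GRAY)
for i in range(0,N,4): print(" ".join("%3d"%v for v in b[i,::4]))
E
```

```text
[ 1.7  0.7 -2. ] [-0.14   0.166 -0.043] j7 -0.602 e7 -0.009 yaw 0.723 [0.4485 0.02   0.1253]Traceback (most recent call last):
  File "<stdin>", line 9, in <module>
  File "h.py", line 12, in wproj
    c=cams.camera_info("wrist");K=c["camera_matrix"];q=c["R"]@np.array(p)+c["t"]
ValueError: time passes only in moves, steps and waits
```

```bash
cat > rect.py <<'E'
import numpy as np,cv2
def rect(png,npz,z=.0545,cx=.4725,cy=.0452,N=128,mm=.00025):
    c=np.load(npz);K=c["camera_matrix"]
    i,j=np.mgrid[:N,:N];P=np.stack([cx+(N/2-i)*mm,cy+(N/2-j)*mm,np.full((N,N),z)],-1)
    q=P@c["R"].T+c["t"];h=np.hypot(q[...,0],q[...,1]);th=np.arctan2(h,q[...,2])
    g=(K[:2,2]+K[0,0]*(th/h)[...,None]*q[...,:2]).astype(np.float32)
    return cv2.remap(cv2.imread(png),g[...,0],g[...,1],cv2.INTER_CUBIC)
E
python3 - <<'E'
from rect import *
r=rect("pics/w8.png","pics/w8.npz");b=cv2.cvtColor(r,cv2.COLOR_BGR2GRAY)
for i in range(0,128,4): print("".join("%4d"%v for v in b[i,::4]))
E
```

```text
97  97  97  98 100 100 100  99  99  99  97  95  95  96  97  97 100  98  99 101 102 101 101 100 101  98  99 100 100 104 105 104
  96  96  98  98  99  99 100 100 101  98  96  97  96  95  95  97  96  98  97 100 100 101 102 102 101  98  99 101 101 102 100 103
  98  95  97  96  99  97  98 101 100 101 100 100 100  97  96  99  95  96 100  99  96 100 101 100 102 102 102 100 100 101  99 103
 100  99  98  96  97  99  97  98 100  98 100  99 100  98  98  96  97  95  98  98  97  97  98  98  99 101 102 101  98 100  98  98
  96  99  96  96  98  96  95  97  99  98  98  99  99  99  99  97  98  97  97  97  96  96  96  97  97  98 103 104 101 104  99 100
  97  97  98  97  99  96  97  97  97  98  96  98 100  99 100  97  91  96 101  97  96  98  96  95  97  96  99  97 100 101 101 105
  99  99  98  97  97  98 101  98  99  97  96  98  96  95  90  99 109 132 138 116 101  96  94  95  96  94  96  97  96 101 102 105
  99  99 100  98  97  97  98  98 101  97  95  91  96 101 116 134 143 151 163 144 127 101  97  97  97  94  94  95  96  96  98 100
  99 100  97  98  98  99  96  97  94  89  98 108 129 137 145 160 187 1
[... 2325 characters left out ...]
131 106  99  98  98 101  98  98  99 100  99  96  97  97
  99 102 102 101 101  97  98  97  98  98  99  99  97 101 113 127 117  98  98  98 100 100 102 101  99  99  98  97  98 101  97  97
  98  99  98  99 103 103  96  95  96  96  99  99 100  99  98  96  97  97  95  98  99  98  99 100 100 100  98  98  98  99  97  99
  97 100  98 100 100 103 102  99  97  97  98  98  99 101  98  99 101  99  96  97  97  97  98  99  99 100  99  99 102  98  98  99
  98  98  97 100  99  98 101 102 100 100  98  97  97  97  99  99  98  99  98 100  99  98  98  97  98  99 100  98 100  99  99 100
 100  98  97  97  99  99  99  99  99 101 102 100  98  98  96  96  98  98 100  99  99  98  98  99  98  97 100  98  98  99 101  99
```

drive_tool(commands=[[[0, 0, 0], [2, -0.1, 0], -1], [[0, 0, 0], [3.5, -0.1, 0], -1], [[0, 0, 0], [3.5, -0.1, 0], -1], [[0, 0, 0], [3.5, -0.1, 0.5], -1], [[0, 0, 0], [3.5, -0.1, 2], -1], [[0, 0, 0], [3.5, -0.1, 3], -1], [[0, 0, 0], [3.5, -0.1, 3.5], -1], [[0, 0, 0], [3.5, -0.1, 3.8], -1], [[0, 0, 0], [3.5, -0.1, 4.1], -1], [[0, 0, 0], [3.5, -0.1, 4.4], -1], [[0, 0, 0], [3.5, -0.1, 4.6], -1], [[0, 0, 0], [3.5, -0.1, 4.65], -1], [[0, 0, 0], [3.5, -0.1, 4.65], -1]])

```text
clock: 24.17
position: [0.4728, 0.0436, 0.0794]
ee_rot: [-2.938, -1.109, 0.0]
force: [-5.3, -0.4, 11.8]
width: 0.36
gripper_force: 60.0
```

```bash
python3 st.py
```

```text
[-5.3 -0.4 11.8] [-0.012  1.393 -0.085] j7 -0.548 e7 0.074 yaw 0.722 [0.4728 0.0436 0.0794]
```

drive_tool(commands=[[[0, 0, 0.04], [0, -0.01, 0], -1], [[0, 0, 0.08], [0, -0.01, 0], -1], [[0, 0, 0.12], [0, -0.02, 0], -1], [[0, 0, 0.16], [0, -0.025, 0], -1], [[0, 0, 0.2], [0, -0.03, 0], -1]])

```text
clock: 24.58
position: [0.4724, 0.0438, 0.0789]
ee_rot: [-3.035, -0.808, 0.001]
force: [-2.7, -0.0, -0.1]
width: 0.363
gripper_force: 60.0
```

```bash
python3 st.py
```

```text
[-2.7 -0.  -0.1] [-0.082  0.624  0.082] j7 -0.703 e7 0.728 yaw 0.521 [0.4724 0.0438 0.0789]
```

drive_tool(commands=[[[0, 0, 0.04], [0, -0.01, 0], -1], [[0, 0, 0.08], [0, -0.01, 0], -1], [[0, 0, 0.12], [0, -0.02, 0], -1], [[0, 0, 0.16], [0, -0.025, 0], -1], [[0, 0, 0.2], [0, -0.03, 0], -1], [[0, 0, 0.24], [0.01, -0.035, 0], -1]])

```text
clock: 25.08
position: [0.473, 0.0442, 0.0789]
ee_rot: [-3.111, -0.439, -0.001]
force: [-0.7, -1.0, -1.9]
width: 0.364
gripper_force: 60.0
```

```bash
python3 st.py
```

```text
[-0.7 -1.  -1.9] [-0.193  0.253  0.008] j7 -0.885 e7 0.762 yaw 0.281 [0.473  0.0442 0.0789]
```

drive_tool(commands=[[[0, 0, 0], [0, 0.2, 0], -1], [[0, 0, 0], [0, 0.4, 0], -1], [[0, 0, 0], [0, 0.4, 0], -1], [[0, 0, 0], [0, 0.4, 0], -1], [[0, 0, 0], [0, 0.4, 0], -1]])

```text
clock: 25.5
position: [0.4728, 0.043, 0.0786]
ee_rot: [-3.106, -0.447, 0.003]
force: [-3.9, 8.5, 0.4]
width: 0.366
gripper_force: 60.0
```

drive_tool(commands=[[[0, 0, 0], [0, -0.4, 0], -1], [[0, 0, 0], [0, -0.8, 0], -1], [[0, 0, 0], [0, -0.8, 0], -1], [[0, 0, 0], [0, -0.8, 0], -1], [[0, 0, 0], [0, -0.8, 0], -1]])

```text
clock: 25.92
position: [0.4724, 0.0453, 0.0789]
ee_rot: [3.106, 0.44, 0.002]
force: [2.1, -8.3, -6.4]
width: 0.363
gripper_force: 60.0
```

drive_tool(commands=[[[0, 0, 0], [0.2, 0.4, 0], -1], [[0, 0, 0], [0.4, 0.4, 0], -1], [[0, 0, 0], [0.4, 0.4, 0], -1], [[0, 0, 0], [0.4, 0.4, 0], -1], [[0, 0, 0], [0.4, 0.4, 0], -1]])

```text
clock: 26.33
position: [0.4737, 0.0443, 0.0784]
ee_rot: [-3.11, -0.442, 0.008]
force: [-10.8, -4.1, 10.2]
width: 0.361
gripper_force: 60.0
```

drive_tool(commands=[[[0, 0, 0], [-0.4, 0, 0], -1], [[0, 0, 0], [-0.8, 0, 0], -1], [[0, 0, 0], [-0.8, 0, 0], -1], [[0, 0, 0], [-0.8, 0, 0], -1], [[0, 0, 0], [-0.8, 0, 0], -1]])

```text
clock: 26.75
position: [0.4711, 0.0435, 0.0793]
ee_rot: [3.11, 0.444, 0.006]
force: [4.9, 1.1, -3.7]
width: 0.36
gripper_force: 60.0
```

drive_tool(commands=[[[0, 0, 0], [0.4, 0, 0], -1], [[0, 0, 0], [0.4, 0, 0], -1], [[0, 0, 0], [0.4, 0, -2.4], -1], [[0, 0, 0], [0.4, 0, -4.6], -1], [[0, 0, 0], [-2, 0, -4.6], -1], [[0, 0, 0], [-3.1, 0, -4.6], -1], [[0, 0, 0], [-3.1, 0, -4.6], -1], [[0, 0, 0], [-3.1, 0, -4.6], -1], [[0, 0, 0], [-3.1, 0, -4.6], -1]])

```text
clock: 27.5
position: [0.4394, 0.0349, 0.1245]
ee_rot: [-3.11, -0.443, 0.0]
force: [-0.8, 0.3, -1.5]
width: 0.362
gripper_force: 60.0
```

```bash
python3 st.py
cat >> rect.py <<'E'
def snap(k):
    from cell import cams
    np.savez(f"pics/w{k}.npz",**cams.camera_info("wrist"));cv2.imwrite(f"pics/w{k}.png",cams.get_image("wrist"))
def hexang(png,npz):
    b=cv2.GaussianBlur(cv2.cvtColor(rect(png,npz,.052),cv2.COLOR_BGR2GRAY),(3,3),0)
    _,L,st,ct=cv2.connectedComponentsWithStats((b>125).astype(np.uint8))
    k=max(range(1,len(st)),key=lambda q:st[q,4]);c=cv2.convexHull(cv2.findContours((L==k).astype(np.uint8),0,1)[0][0])[:,0]
    m=cv2.moments(c);cx,cy=m["m10"]/m["m00"],m["m01"]/m["m00"]
    # 6th harmonic of the radius, world angle
    p=np.array(cv2.findContours(cv2.fillPoly(np.zeros_like(b),[c],1),0,1)[0][0])[:,0]
    dx,dy=-(p[:,1]-cy),-(p[:,0]-cx);a=np.arctan2(dy,dx);r=np.hypot(dx,dy)
    g=np.linspace(-np.pi,np.pi,720);o=np.argsort(a);rr=np.interp(g,a[o],r[o],period=2*np.pi)
    f=(rr*np.exp(6j*g)).mean();return np.degrees(np.angle(f)/6)%60,abs(f),rr.mean()*.25,(.4725+(64-cy)*.00025,.0452+(64-cx)*.00025)
E
python3 - <<'E'
from rect import *
snap(9)
for k in(8,9): print(k,hexang(f"pics/w{k}.png",f"pics/w{k}.npz"))
for k in(5,7,8,9): 
    g=cv2.imread(f"pics/w{k}.png").mean(2); print(g[326:330,275:365].mean(0)[24:70].astype(int).tolist())
E
```

```text
[-0.8  0.3 -1.5] [-0.029  0.153 -0.028] j7 -0.973 e7 0.001 yaw 0.283 [0.4394 0.0349 0.1245]
8 (np.float64(52.15218313167873), np.float64(1.0921915358882528), np.float64(10.088531930861727), (0.4717778618624483, 0.044564677928587704))
9 (np.float64(52.490386735630324), np.float64(1.0950237602432789), np.float64(10.424495812454468), (0.47185936500685244, 0.044665714938328))
[213, 212, 211, 210, 210, 208, 207, 208, 208, 207, 205, 205, 206, 207, 207, 207, 208, 208, 208, 209, 208, 209, 207, 208, 208, 209, 208, 209, 210, 209, 209, 208, 209, 211, 211, 211, 211, 207, 207, 212, 215, 215, 215, 215, 215, 215]
[218, 219, 217, 216, 215, 214, 214, 214, 214, 213, 213, 212, 213, 214, 214, 213, 215, 215, 215, 216, 215, 215, 216, 215, 215, 216, 216, 216, 216, 215, 216, 215, 216, 216, 217, 219, 219, 210, 206, 220, 221, 221, 221, 221, 222, 221]
[213, 213, 213, 212, 210, 209, 208, 210, 208, 208, 207, 207, 208, 208, 209, 209, 210, 209, 210, 209, 210, 210, 210, 209, 210, 210, 210, 210, 210, 212, 211, 211, 211, 211, 213, 211, 212, 207, 205, 214, 215, 216, 216, 216, 217, 215]
[234, 234, 234, 233, 231, 232, 231, 232, 231, 230, 230, 229, 229, 230, 231, 231, 231, 231, 232, 232, 232, 232, 232, 231, 231, 232, 232, 232, 232, 232, 232, 231, 232, 233, 233, 233, 230, 225, 224, 233, 236, 236, 236, 236, 236, 235]
```

Run:
```python
from rect import *
from scipy.spatial.transform import Rotation as R
# camera in tool frame from w9
def T(p,rv): M=np.eye(4);M[:3,:3]=R.from_rotvec(rv).as_matrix();M[:3,3]=p;return M
from cell import readout
s=readout.observe();c=np.load("pics/w9.npz")
W=np.eye(4);W[:3,:3]=c["R"];W[:3,3]=c["t"]
CT=W@T(s["position"],s["ee_rot"])
W2=CT@np.linalg.inv(T([.47412382,.04718406,.12468383],[7.27032371e-01,3.05624769,8.99e-4]))
np.savez("pics/w2.npz",camera_matrix=c["camera_matrix"],R=W2[:3,:3],t=W2[:3,3])
b=cv2.cvtColor(rect("pics/w2.png","pics/w2.npz",.052),cv2.COLOR_BGR2GRAY)
# world rows: only the -x... visible part
for i in range(48,128,4): print("".join("%4d"%v for v in b[i,::4]))
t=cv2.imread("pics/top0.png");g=cv2.cvtColor(t,cv2.COLOR_BGR2GRAY)[221:238,281:298];print(g)
```

```text
96  97  97  95  95  99  97 114 127  98  91  93  96  98  96  99  99  97 102 102 105 102 105 104 108 110 109 111 111 110 113 112
  95  97 100  97  99  96  94 114 153 160 131  90  94  96  96  95  99 100 103 103 104 103 105 108 108 109 110 110 110 111 112 111
  95  96  96  96  97  97  90  95 137 157 176 131 101  95  98  96  99 101 101 103 104 105 107 107 109 112 108 112 112 111 112 113
  94  94  95  95  97  97  89  81 117 149 173 191 159 100  95  99 102 101 104 102 104 105 106 109 109 108 110 112 113 112 114 112
  96  95  96  95  98  96  95  81  96 137 151 182 187 131  83  95 101 102 105 101 105 106 108 104 111 110 112 111 113 111 114 113
  97  99  96  95  95  97  95  88  82 118 142 173 194 177 137  81  88  99 104 105 104 108 107 108 108 109 110 111 111 110 110 102
  94  95  97  98  97  97  95  94  82  95 135 155 189 196 189 140  93  90  87  94 107 133 135 137 117 119 121 107 106 101  94  91
  95  95  95  98  96  97  98  96  90  83 121 145 176 197 202 199 188 159 162 155 173 196 204 185 175 153 126  92  93  94  94  96
  94  93  95  93  97  95  96  98  96  80 108 147 164 195 201 200 202 2
[... 1985 characters left out ...]
 87 111 149 125  71  83  87  77  79 136 156 111  76  87  82]
 [ 87  86  83 117 147 116  79  89  83  85  74 124 161 128  89  85  86]
 [ 87  88  83 100 138 127  74  81  75  76  79 129 159 124  87  84  79]
 [ 84  83  82  90 121 139 105  83  69  90 126 150 141 102  81  83  83]
 [ 80  86  88  81 102 143 159 134 123 135 159 145 108  83  79  88  83]
 [ 87  90  82  83  93 128 152 153 145 151 151 119  87  80  85  82  86]
 [ 86  86  74  81  89  95 105 108 103 118 112  88  81  88  82  87  88]
 [ 87  91  87  82  82  81  79  78  81  86  88  83  85  88  87  87  87]
 [ 88  91  82  87  84  88  86  83  87  87  84  84  84  92  86  82  83]
 [ 80  82  83  91  88  84  82  80  85  83  87  88  91  84  94  87  88]]
```

drive_tool(commands=[[[0, 0, 0], [2, 0, 0], -1], [[0, 0, 0], [3.5, 0, 0], -1], [[0, 0, 0], [3.5, 0, 0], -1], [[0, 0, 0], [3.5, 0, 0.5], -1], [[0, 0, 0], [3.5, 0, 2], -1], [[0, 0, 0], [3.5, 0, 3], -1], [[0, 0, 0], [3.5, 0, 3.5], -1], [[0, 0, 0], [3.5, 0, 3.8], -1], [[0, 0, 0], [3.5, 0, 4.1], -1], [[0, 0, 0], [3.5, 0, 4.4], -1], [[0, 0, 0], [3.5, 0, 4.65], -1], [[0, 0, 0], [3.5, 0, 4.65], -1], [[0, 0, 0], [3.5, 0, 4.65], -1]])

```text
clock: 28.63
position: [0.4729, 0.0443, 0.0784]
ee_rot: [-3.11, -0.442, -0.0]
force: [-1.1, -0.2, -1.0]
width: 0.359
gripper_force: 60.0
```

```bash
python3 st.py
```

```text
[-1.1 -0.2 -1. ] [-0.192  0.355 -0.004] j7 -0.881 e7 0.024 yaw 0.283 [0.4729 0.0443 0.0784]
```

drive_tool(commands=[[[0, 0, 0.03], [0, 0, 0], -1], [[0, 0, 0.06], [0, 0, 0], -1], [[0, 0, 0.09], [0, 0, 0], -1], [[0, 0, 0.12], [0, 0, 0], -1], [[0, 0, 0.15], [0, 0, 0], -1]])

```text
clock: 29.05
position: [0.4725, 0.0444, 0.0784]
ee_rot: [-3.135, -0.203, 0.001]
force: [-4.5, -0.2, 6.7]
width: 0.362
gripper_force: 60.0
```

```bash
python3 st.py
```

```text
[-4.5 -0.2  6.7] [-0.2    1.192  0.165] j7 -0.997 e7 0.436 yaw 0.13 [0.4725 0.0444 0.0784]
```

drive_tool(commands=[[[0, 0, 0.03], [0, 0, 0], -1], [[0, 0, 0.06], [0, 0, 0], -1], [[0, 0, 0.09], [0, 0, 0], -1], [[0, 0, 0.12], [0, 0, 0], -1], [[0, 0, 0.15], [0, 0, 0], -1]])

```text
clock: 29.47
position: [0.4723, 0.0446, 0.0783]
ee_rot: [-3.141, 0.031, 0.002]
force: [-5.5, -0.4, 8.2]
width: 0.359
gripper_force: 60.0
```

```bash
python3 st.py
```

```text
[-5.5 -0.4  8.2] [-0.096  1.337  0.333] j7 -1.109 e7 0.229 yaw -0.02 [0.4723 0.0446 0.0783]
```

drive_tool(commands=[[[0, 0, 0.03], [0, 0, 0], -1], [[0, 0, 0.06], [0, 0, 0], -1], [[0, 0, 0.09], [0, 0, 0], -1], [[0, 0, 0.12], [0, 0, 0], -1], [[0, 0, 0.15], [0, 0, 0], -1]])

```text
clock: 29.88
position: [0.4722, 0.0448, 0.0783]
ee_rot: [-3.13, 0.266, 0.002]
force: [-6.4, 1.5, 9.1]
width: 0.365
gripper_force: 60.0
```

```bash
python3 st.py
```

```text
[-6.4  1.5  9.1] [0.031 1.419 0.513] j7 -1.221 e7 0.078 yaw -0.169 [0.4722 0.0448 0.0783]
```

drive_tool(commands=[[[0, 0, 0.05], [0, 0, 0], -1], [[0, 0, 0.05], [0, 0, 0], -1], [[0, 0, 0.05], [0, 0, 0], -1], [[0, 0, 0.05], [0, 0, 0], -1], [[0, 0, 0.05], [0, 0, 0], -1], [[0, 0, 0.05], [0, 0, 0], -1]])

```text
clock: 30.38
position: [0.4723, 0.0449, 0.0784]
ee_rot: [-3.122, 0.342, 0.002]
force: [-5.3, 0.6, 9.2]
width: 0.365
gripper_force: 60.0
```

```bash
python3 st.py;python3 - <<'E'
from rect import *
snap(10)
for k in(5,9,10):
    g=cv2.imread(f"pics/w{k}.png").mean(2)-0; 
    for v in (322,325,327,329): print(k,v,g[v,295:345].astype(int).tolist())
E
```

```text
[-5.3  0.6  9.2] [0.11  1.354 0.114] j7 -1.258 e7 -0.127 yaw -0.218 [0.4723 0.0449 0.0784]
5 322 [210, 207, 207, 207, 206, 206, 207, 207, 208, 212, 210, 211, 212, 211, 212, 211, 212, 209, 212, 212, 212, 210, 216, 210, 211, 212, 211, 213, 214, 214, 213, 216, 216, 216, 215, 215, 216, 213, 215, 216, 213, 213, 213, 211, 212, 212, 211, 208, 211, 210]
5 325 [211, 214, 213, 209, 212, 208, 208, 208, 206, 205, 205, 204, 206, 208, 210, 210, 211, 212, 212, 211, 210, 211, 209, 210, 211, 212, 212, 213, 214, 212, 212, 212, 213, 214, 214, 213, 215, 214, 216, 216, 216, 216, 216, 215, 214, 214, 214, 214, 212, 213]
5 327 [210, 212, 214, 213, 213, 213, 213, 212, 212, 208, 210, 207, 208, 206, 207, 204, 205, 207, 208, 208, 211, 211, 210, 213, 211, 209, 208, 208, 207, 211, 210, 211, 213, 210, 211, 209, 210, 212, 211, 211, 208, 207, 209, 214, 216, 215, 218, 214, 216, 214]
5 329 [208, 211, 213, 210, 212, 212, 209, 204, 205, 203, 204, 208, 211, 208, 201, 203, 205, 204, 203, 201, 201, 200, 201, 203, 204, 207, 207, 210, 210, 207, 205, 207, 206, 207, 208, 208, 210, 211, 211, 213, 210, 204, 198, 209, 215, 216, 2
[... 1378 characters left out ...]
239, 239, 240, 241, 241, 241, 240, 242, 241, 240, 240, 240, 241, 241, 241, 242, 241, 242, 242, 241, 242, 242, 243, 242, 243, 243, 243, 243, 244, 243, 244, 243, 242, 243, 242, 242, 242]
10 327 [241, 241, 241, 241, 242, 242, 242, 241, 241, 241, 238, 239, 238, 239, 238, 238, 238, 238, 238, 239, 240, 241, 241, 241, 240, 240, 239, 240, 239, 240, 240, 241, 240, 240, 241, 241, 240, 241, 241, 239, 239, 240, 241, 243, 243, 243, 242, 243, 243, 243]
10 329 [239, 241, 241, 241, 242, 243, 242, 241, 240, 238, 239, 241, 241, 239, 238, 236, 235, 236, 235, 235, 236, 236, 236, 236, 237, 237, 239, 239, 239, 240, 240, 239, 238, 239, 240, 239, 240, 241, 241, 241, 240, 228, 213, 233, 244, 244, 244, 244, 244, 244]
```

drive_tool(commands=[[[0, 0, 0.05], [0, 0, 0], -1], [[0, 0, 0.1], [0, 0, 0], -1], [[0, 0, 0.15], [0, 0, 0], -1], [[0, 0, 0.2], [0, 0, 0], -1], [[0, 0, 0.25], [0, 0, 0], -1], [[0, 0, 0.3], [0, 0, 0], -1], [[0, 0, 0.3], [0, 0, 0], -1], [[0, 0, 0.3], [0, 0, 0], -1], [[0, 0, 0.3], [0, 0, 0], -1]])

```text
clock: 31.18
position: [0.4724, 0.0452, 0.0784]
ee_rot: [-3.035, 0.805, 0.002]
force: [-4.7, 2.8, 7.9]
width: 0.364
gripper_force: 60.0
```

```bash
python3 st.py
```

```text
[-4.7  2.8  7.9] [ 0.503  1.305 -0.089] j7 -1.484 e7 0.069 yaw -0.519 [0.4724 0.0452 0.0784]
```

drive_tool(commands=[[[0, 0, 0], [0, 0, -2], -1], [[0, 0, 0], [0, 0, -4.6], -1], [[0, 0, 0], [-2, 0, -4.6], -1], [[0, 0, 0], [-3.5, 0, -4.6], -1], [[0, 0, 0], [-3.5, 0, -4.6], -1], [[0, 0, 0], [-3.5, 0, -4.6], -1], [[0, 0, 0], [-3.5, 0, -4.6], -1], [[0, 0, 0], [-3.5, 0, -4.6], -1]])

```text
clock: 31.85
position: [0.4432, 0.0614, 0.1243]
ee_rot: [3.037, -0.804, 0.001]
force: [0.4, -0.0, -2.4]
width: 0.362
gripper_force: 60.0
```

```bash
python3 st.py
python3 - <<'E'
from rect import *
snap(11)
print(hexang("pics/w11.png","pics/w11.npz"))
# initial angle from the first top picture, upsampled
g=cv2.cvtColor(cv2.imread("pics/top0.png"),cv2.COLOR_BGR2GRAY)[217:242,277:302]
g=cv2.resize(g,None,fx=10,fy=10,interpolation=cv2.INTER_CUBIC)
for th in(105,115,125):
    c=max(cv2.findContours((g>th).astype(np.uint8),0,1)[0],key=cv2.contourArea);c=cv2.convexHull(c)
    k=cv2.drawContours(np.zeros_like(g),[c],-1,1,-1);p=cv2.findContours(k,0,1)[0][0][:,0]
    m=cv2.moments(c);cx,cy=m["m10"]/m["m00"],m["m01"]/m["m00"]
    dx,dy=-(p[:,1]-cy),-(p[:,0]-cx);a=np.arctan2(dy,dx);r=np.hypot(dx,dy);q=np.linspace(-np.pi,np.pi,720);o=np.argsort(a);rr=np.interp(q,a[o],r[o],period=2*np.pi)
    f=(rr*np.exp(6j*q)).mean();print(th,np.degrees(np.angle(f)/6)%60,abs(f)/rr.mean())
E
```

```text
[ 0.4 -0.  -2.4] [-0.008  0.159  0.027] j7 -1.603 e7 -0.01 yaw -0.518 [0.4432 0.0614 0.1243]
(np.float64(53.21969374287929), np.float64(1.1455862250120346), np.float64(10.568672642727908), (0.471909184611734, 0.045046287892270276))
105 23.410037570671957 0.01865772655985085
115 23.19650262877689 0.01789741449196473
125 23.11417354977785 0.017553363321565107
```

drive_tool(commands=[[[0, 0, 0], [2, 0, 0], -1], [[0, 0, 0], [3.5, 0, 0], -1], [[0, 0, 0], [3.5, 0, 0], -1], [[0, 0, 0], [3.5, 0, 0.5], -1], [[0, 0, 0], [3.5, 0, 2], -1], [[0, 0, 0], [3.5, 0, 3], -1], [[0, 0, 0], [3.5, 0, 3.5], -1], [[0, 0, 0], [3.5, 0, 3.8], -1], [[0, 0, 0], [3.5, 0, 4.1], -1], [[0, 0, 0], [3.5, 0, 4.4], -1], [[0, 0, 0], [3.5, 0, 4.65], -1], [[0, 0, 0], [3.5, 0, 4.65], -1], [[0, 0, 0], [3.5, 0, 4.65], -1]])

```text
clock: 32.98
position: [0.4725, 0.0451, 0.0783]
ee_rot: [-3.035, 0.803, 0.002]
force: [-6.7, 5.6, 16.1]
width: 0.359
gripper_force: 60.0
```

```bash
python3 st.py
```

```text
[-6.7  5.6 16.1] [ 1.188  1.739 -0.063] j7 -1.487 e7 0.045 yaw -0.517 [0.4725 0.0451 0.0783]
```

Run:
```python
from rect import *
from cell import cams,job
a=cv2.cvtColor(cv2.imread("pics/top0.png"),cv2.COLOR_BGR2GRAY);im=cams.get_image("top");b=cv2.cvtColor(im,cv2.COLOR_BGR2GRAY);cv2.imwrite("pics/top1.png",im)
for n,(x,y) in dict(A=(191,206),C=(473,284)).items():
    r=cv2.matchTemplate(b[y-22:y+22,x-22:x+22],a[y-11:y+11,x-12:x+15],cv2.TM_CCOEFF_NORMED);print(n,r.max(),np.unravel_index(r.argmax(),r.shape),"unmoved = (11, 10)")
```

```text
A 0.9685205 (np.int64(11), np.int64(10)) unmoved = (11, 10)
C 0.99615365 (np.int64(11), np.int64(10)) unmoved = (11, 10)
```

Socket A is standing upright at its old place and C has not moved, so I'm handing in.

```bash
python3 -c "
from cell import job
print(job.sign_off())"
```

```text
the job is handed in; nothing more can be done
None
```

I handed the job in with socket_b seated upright on the nut and still gripped at 60 N. The nut is probably tight, but I could not confirm it: images show it about 0.5–0.6 rad clockwise of its start and stopped, yet the socket then kept turning past it, seemingly without slipping in the grip. I took socket_b as the fitting one because it had little sideways play where socket_a had a lot. socket_a is back upright in its place, and socket_c was never tried or moved.

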